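# Put the draw-down bars away by length and close the case

### The job

Put the three loose steel draw-down bars back in their wooden case, each fully seated in the empty pocket of the row made for its length. Then lay the lid on the case from the open end, narrow end first, and slide it home under the dovetail rails until it wedges tight. Leave the bars already stored in their pockets, and do not shift the marker, the tin lid, the tape or the brush.

Things in the scene. Friction and masses are not known exactly. Their poses are not given: they have to be found in the camera images.
- case: open wooden case screwed to the bench, 184 mm wide (x), 204 mm long (y, the way the lid slides in; open end at y = -102 mm). Origin: centre of underside, z up. Well 124 x 180 mm with a black tray, top 16 mm above the bench, with 3 rows of 2 pockets at x = -31.5 and +31.5: row y = -52 mm for 54 mm bars, y = 0 for 44, y = +52 for 34. Pockets: floor at 6 mm, 5 mm longer and wider than the bar, bevelled
- mouth (a point): middle of the case's open end, at the height (44 mm above the bench) of the flat ledges along the well on which the lid slides; axes as the case. The dovetail rails on the ledges rise 8 mm more; undercut, 2.9 mm a side narrower at their top. At ledge height they are 167 mm apart here and converge to 140 mm at the closed end (192 mm on, an end wall 52 mm high)
- bar_long_centre (a point): loose steel draw-down bar, 54 mm long (its x), 20 mm wide (y), 34 mm high, about 0.23 kg, standing on its two feet on the bench; the three bars differ only in length; point at its centre, 17 mm above its underside; either way round is right
- pocket_long (a point): the empty pocket for the 54 mm bar, at x = +31.5, y = -52 mm in the case: where the bar's centre is when it is seated (23 mm above the bench), bar along the case's x. 28 to 32 mm are free on either side (y) of a seated bar, so open the fingers there only in part
- stored_long_centre (a point): the 54 mm bar that already stands in the other pocket of that row (x = -31.5 mm in the case): centre of the bar; it stays there
- bar_mid_centre (a point): loose steel draw-down bar, 44 mm long (its x), 20 mm wide (y), 34 mm high, about 0.18 kg, standing on its two feet on the bench; the three bars differ only in length; point at its centre, 17 mm above its underside; either way round is right
- pocket_mid (a point): the empty pocket for the 44 mm bar, at x = -31.5, y = +0 mm in the case: where the bar's centre is when it is seated (23 mm above the bench), bar along the case's x. 28 to 32 mm are free on either side (y) of a seated bar, so open the fingers there only in part
- stored_mid_centre (a point): the 44 mm bar that already stands in the other pocket of that row (x = +31.5 mm in the case): centre of the bar; it stays there
- bar_short_centre (a point): loose steel draw-down bar, 34 mm long (its x), 20 mm wide (y), 34 mm high, about 0.14 kg, standing on its two feet on the bench; the three bars differ only in length; point at its centre, 17 mm above its underside; either way round is right
- pocket_short (a point): the empty pocket for the 34 mm bar, at x = +31.5, y = +52 mm in the case: where the bar's centre is when it is seated (23 mm above the bench), bar along the case's x. 28 to 32 mm are free on either side (y) of a seated bar, so open the fingers there only in part
- stored_short_centre (a point): the 34 mm bar that already stands in the other pocket of that row (x = -31.5 mm in the case): centre of the bar; it stays there
- lid: loose flat wooden lid, 8 mm thick, 191 mm long (y), about 0.22 kg, lying right side up on the bench; origin: centre of its underside. Bevelled long edges taper: underside 168 mm wide at the rear (y = -97 mm), 141 at the front (y = +94, goes in first). More than 60 mm short of home it can be set on the ledges from above, between the rails; nearer it slides under them
- lid_grip (a point): middle of the dark wooden grip rib on the centre of the lid: 14 mm wide (lid's x), 60 mm long (lid's y), 20 mm high, from 8 to 28 mm above the lid's underside; point half-way up; use it to carry the lid and start it in the rails; to wedge the lid, push on the middle of the lid's rear edge
- lid_home (a point): where the lid's origin is when the lid has wedged between the rails (case y = -8 mm, 44 mm above the bench), lid's y along the case's y: its rear edge then stands 3 mm proud of the case's open end and a 4 mm gap remains at the front end; it slides with about 1 N, then stops firmly; a level push of 5 to 15 N on its rear edge wedges it
- marker: black felt marker, 140 mm x 16 mm, lying on the bench: not to be moved; origin at its underside
- can_lid: round lid of a paint tin, 93 mm across, 7 mm high, lying on the bench: not to be moved; origin at its underside
- tape: roll of masking tape, 96 mm across, 25 mm high, lying flat: not to be moved; origin at its underside
- brush: flat paint brush, 214 mm long, lying on the bench: not to be moved; origin at its underside
There are look-alikes about, which are no part of the job. What is shaped like the part that bears bar_mid_centre but blue or purple is not meant.

How it is judged:
By the outcome, as a careful person would: the job done as asked, in the order asked, and still so for the second after the job is handed in, with the robot touching nothing.
It also fails if it takes over 72 s, if anything falls off the work surface, if the arm or the gripper's body presses on something with over 40 N, if the wrist force passes 120 N, or if a joint passes its speed limit or range.

### The arm

A 7-joint arm with a two-finger parallel gripper is mounted at the origin on a cart in front of the work surface, level with it; the furniture and walls round the work are solid. World frame = base frame: x ahead of the robot, y to its left, z up, the work surface at z = 0. Lengths are in m, angles in rad, forces in N, time in s.
With the tool pointing down it reaches from about 0.425 to 0.875 m from the base axis. Payload 8.4 kg.
Tool frame: the origin (TCP) lies at the very end of the fingers, on their centre line; the grasp point (between the pads) lies 19 mm behind it (robot.pinch_z is the distance from the TCP to the grasp point, in m); z points along the fingers, x is the direction in which the jaws open and shut, and the axes are right-handed (so a half turn about z gives the same grasp; the last joint's range is limited). The gripper opens to 87 mm and grips with 3 to 60 N. Pads are 19 mm wide; open, the fingers measure 117 mm over their backs; the gripper's body (75 mm by 190 mm) begins 51 mm behind the grasp point.
Start: joints at [-1.371, 0.333, 0.04, 1.465, -0.013, 1.343, -0.059], TCP at [0.191, 0.621, 0.223] pointing down, gripper open.
Joint ranges: [-2.58, 2.58], [-0.38, 2.09], [-1.3, 1.39], [0.25, 2.4], [-1.5, 4.64], [0.08, 2.09], [-2.65, 2.65]. Speed limits (rad/s): [2.22, 2.22, 2.79, 2.79, 3.14, 3.14, 3.14].

### API

Orientations are given as a unit quaternion [w, x, y, z].
In Python, from bench import get_obs, cams, order, spotter, robot gives the robot as it stands. The module is installed in compiled form; this text tells all that it offers.
- The arm moves only by the tool jog_arm, never from a script. Its argument "targets" is a list of rows, each a list of 3 entries, a list of its own where there are three numbers: the shift along the tool's x, y, z in m, then the turn, a rotation vector about the tool's x, y, z in rad, then the finger opening in m, from 0 to 0.087. A call has 1 to 5 rows; each row is the pose to reach, as a shift and turn from the pose commanded when the call began, along the tool's axes at that moment; what a row does not reach only later rows make up. A row lasts 1/8 s, in which the tool goes at most 62.5 mm and 10.7 degrees, less where a joint would pass 70% of its speed; a pose out of reach is approached as far as the arm can. A call with a gripper value outside its range is refused whole. The fingers move at their own pace and stop on an object; the grip force is fixed at half the most. Time passes only in rows, so rows that repeat a pose let the fingers close. It gives the time, the measured TCP pose, the force and the opening at its end, in the units of the state.
- get_obs(): the state, without advancing time (a new reading comes with each control period).
- cams.snapshot(name): name is "side" or "top" or "wrist"; returns (picture, depth): 400x640x3 uint8, red, green, blue; 400x640 float32, m along the optical axis (not along the pixel's ray), 0 where there is no reading.
- cams.camera_model(name): a dict with "fx", "fy", "cx", "cy" (pixels), "world_from_camera" (4x4, takes a point from camera to world coordinates). Camera axes: x right, y up, looking along -z (the intrinsics and any distortion apply to the point x, -y, -z); pixel columns grow to the right and rows downward; lengths in m; the calibration is good to about 2 mm. A picture is of the moment at which its call begins: read the wrist's pose just before it. camera_model takes no time and is no camera call; for the wrist camera it gives the pose at the moment of the call.
- order.finish_job(): hands the job in, once; it reports no verdict.
Trained networks look in the newest picture that a camera, given by its name, has taken for a name from the list of things; names that differ only in an ending like _2 or _b are one class to them, and where a whole thing is asked for, a point or a joint stands for the part that bears it (a point fixed in the world has none). Each returns a list of dicts, best first, with "p" (0 to 1); they miss things now and then, are a little off and sometimes report something else, mostly with a low value. They report only what shows in the picture. A call takes as long as a camera call. They do not tell look-alikes from the thing itself.
- spotter.look_for(target, camera): "location" ([column, row] in pixels, amid what is visible of it).
- spotter.regions_of(target, camera): "region" (400x640 bool, what is visible of it) and "location" ([column, row] in pixels, amid what is visible of it).
- spotter.landmark_of(target, camera): "location" ([column, row] in pixels: a listed point, or the origin of a listed thing).
The state is a dict: "time_s": time; "qpos": joint angles; "joint_vel": joint speeds; "tau": joint torques, N m; "tool_pos": TCP position; "tcp_rot": TCP orientation; "force": force on the tool from outside, world axes, zero at the start; "torque": the same for the moment, N m; "opening": opening from 0.0 (shut) to 1.0 (fully open).
Only numpy, scipy, OpenCV 4.12 (cv2) and the standard library are available. Lean on these libraries where they do the work, as an engineer would, in place of code of your own. Each camera call takes 0.05 s, during which the arm holds its last target.

## Working session

There is one attempt and no reset: what is moved stays moved. The work goes in short steps, Python scripts to look and compute and a tool call to move; the robot and the scene stay as the last step left them, time stands still between calls to the robot, and variables do not carry over. Pictures are saved under pics/ and viewed, and the job is handed in when it is done.

Besides the shell and the picture viewer there is one more tool, called in YAML: its name, and indented under it one key for each argument. jog_arm: Moves the arm, as the interface text tells. Its arguments: {"type":"object","properties":{"targets":{"type":"array","items":{"type":"array"}}},"required":["targets"]}

```bash
mkdir -p pics; cat > h.py <<'E'
import numpy as np, cv2
from bench import get_obs, cams, order, spotter, robot
def px2w(cam,u,v,z=None,depth=None,M=None):
    m=M or cams.camera_model(cam); T=np.array(m["world_from_camera"])
    r=np.array([(u-m["cx"])/m["fx"],-(v-m["cy"])/m["fy"],-1.0])
    if depth is not None: return (T@np.r_[r*depth,1])[:3]
    d=T[:3,:3]@r; o=T[:3,3]; return o+d*(z-o[2])/d[2]
def save(img,n): cv2.imwrite(f"pics/{n}.png",cv2.cvtColor(img,cv2.COLOR_RGB2BGR))
E
python3 - <<'E'
from h import *
print(get_obs())
print(robot.pinch_z, [x for x in dir(robot) if x[0]!='_'])
for c in("top","side"):
    im,d=cams.snapshot(c); save(im,c+"0"); np.savez(f"{c}0.npz",im=im,d=d)
    m=cams.camera_model(c); print(c,{k:np.round(v,4).tolist() for k,v in m.items()})
E
```

```text
{'time_s': 0.0, 'qpos': array([-1.37119338,  0.33389183,  0.03989289,  1.4662923 , -0.01338836,
        1.34330313, -0.05850667]), 'joint_vel': array([ 0.00172613, -0.00089877,  0.00044746, -0.00012403,  0.00044326,
       -0.00077109, -0.0006411 ]), 'tau': array([ 2.17595093e-04, -6.56362438e+01,  1.33539554e+00, -4.03787434e+01,
       -5.96935744e-02,  4.49692179e-02,  2.16768417e-04]), 'tool_pos': array([0.19124763, 0.62072502, 0.22166159]), 'tcp_rot': array([ 5.33442835e-04,  8.04491569e-01,  5.93963511e-01, -6.15273130e-04]), 'force': array([-0.27066399, -0.22369162,  1.0902702 ]), 'torque': array([ 0.01012429, -0.0228901 ,  0.02006772]), 'opening': 1.0013266551392872}
0.0187 ['IKError', 'pinch_z']
top {'fx': 410.3395, 'fy': 410.3395, 'cx': 317.4925, 'cy': 193.5016, 'world_from_camera': [[-0.0026, 0.9843, -0.1766, 0.2855], [-1.0, -0.0027, -0.0001, -0.1111], [-0.0006, 0.1766, 0.9843, 1.4727], [0.0, 0.0, 0.0, 1.0]]}
side {'fx': 469.7738, 'fy': 469.7738, 'cx': 322.1194, 'cy': 197.6438, 'world_from_camera': [[0.8116, 0.3699, -0.4521, -0.0972], [-0.584, 0.4951, -0.6433, -1.0158], [-0.0142, 0.7862, 0.6178, 0.938], [0.0, 0.0, 0.0, 1.0]]}
```

View pics/top0.png

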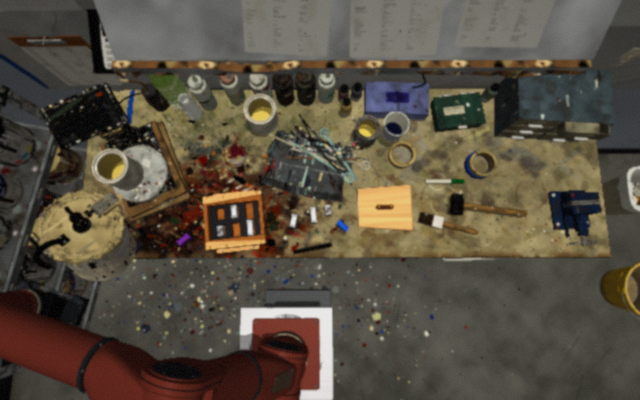

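View pics/side0.png

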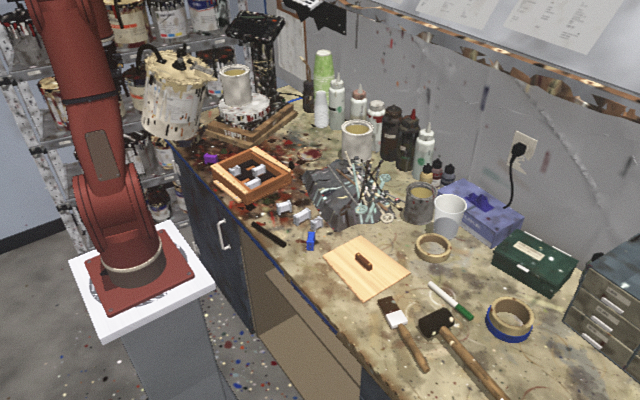

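```bash
python3 - <<'E'
from h import *
cams.snapshot("top")
for n in ["case","mouth","bar_long_centre","bar_mid_centre","bar_short_centre","pocket_long","pocket_mid","pocket_short","stored_long_centre","stored_mid_centre","stored_short_centre","lid","lid_grip","marker","brush"]:
    r=spotter.landmark_of(n,"top")
    z={"case":0,"mouth":.044,"lid":0,"lid_grip":.018,"marker":0,"brush":0}.get(n,.023)
    if n.startswith("bar"): z=.017
    print(n,[(np.round(a["p"],2),np.round(a["location"],1).tolist(),np.round(px2w("top",*a["location"],z=z),4).tolist()) for a in r[:4]])
E
```

```text
case [(np.float64(0.63), [234.5, 220.8], [0.4507, 0.1884, 0.0]), (np.float64(0.21), [327.3, 207.4], [0.4985, -0.1464, 0.0])]
mouth [(np.float64(0.97), [260.3, 215.9], [0.4627, 0.0896, 0.044])]
bar_long_centre [(np.float64(0.46), [234.3, 213.5], [0.475, 0.1865, 0.017]), (np.float64(0.45), [314.1, 216.2], [0.4645, -0.0986, 0.017])]
bar_mid_centre [(np.float64(0.54), [182.3, 235.9], [0.3956, 0.3679, 0.017]), (np.float64(0.42), [342.5, 224.8], [0.4334, -0.1996, 0.017]), (np.float64(0.41), [291.7, 217.0], [0.4618, -0.0187, 0.017]), (np.float64(0.25), [446.5, 224.2], [0.4346, -0.5694, 0.017])]
bar_short_centre [(np.float64(0.42), [323.5, 206.5], [0.4994, -0.1324, 0.017])]
pocket_long [(np.float64(0.33), [326.6, 206.6], [0.4981, -0.1433, 0.023]), (np.float64(0.21), [235.0, 153.3], [0.6957, 0.1901, 0.023])]
pocket_mid [(np.float64(0.88), [236.8, 231.6], [0.4098, 0.1743, 0.023]), (np.float64(0.58), [403.3, 155.8], [0.6846, -0.4245, 0.023])]
pocket_short [(np.float64(0.95), [221.7, 214.2], [0.4718, 0.23, 0.023]), (np.float64(0.67), [235.4, 220.0], [0.4509, 0.1806, 0.023])]
stored_long_centre [(np.float64(0.52), [246.5, 228.1], [0.4221, 0.1404, 0.023])]
stored_mid_centre [(np.float64(0.5), [231.6, 211.4], [0.4817, 0.1951, 0.023])]
stored_short_centre [(np.float64(0.57), [220.3, 229.0], [0.4191, 0.2329, 0.023])]
lid [(np.float64(0.79), [381.1, 209.9], [0.4888, -0.3411, 0.0])]
lid_grip [(np.float64(0.55), [383.8, 207.1], [0.4964, -0.3482, 0.018]), (np.float64(0.19), [292.2, 220.5], [0.4492, -0.0207, 0.018])]
marker [(np.float64(0.56), [309.0, 248.8], [0.3499, -0.0802, 0.0]), (np.float64(0.35), [251.9, 225.8], [0.4324, 0.1252, 0.0])]
brush [(np.float64(0.59), [449.0, 224.8], [0.4341, -0.5836, 0.0]), (np.float64(0.34), [325.3, 207.2], [0.4993, -0.1391, 0.0])]
```

```bash
python3 - <<'E'
from h import *
im=np.load("top0.npz")["im"]
save(cv2.resize(im[170:260,195:355],None,fx=5,fy=5,interpolation=cv2.INTER_CUBIC),"topz1")
im=np.load("side0.npz")["im"]
save(cv2.resize(im[135:275,190:340],None,fx=4,fy=4,interpolation=cv2.INTER_CUBIC),"sidez1")
E
```

```text
(no output)
```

View pics/topz1.png

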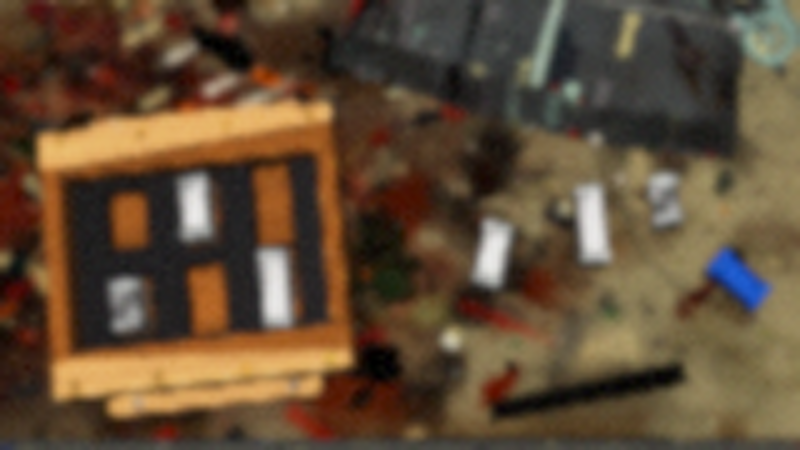

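View pics/sidez1.png

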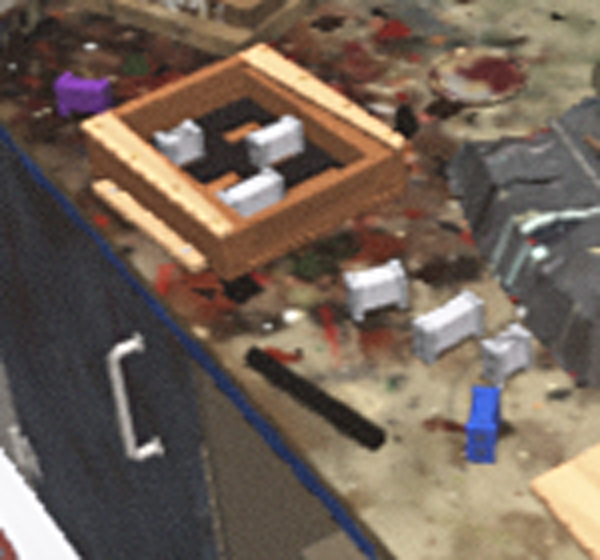

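```bash
cat >> h.py <<'E'
from scipy.spatial.transform import Rotation as Ro
import json,os
def Rq(q): return Ro.from_quat([q[1],q[2],q[3],q[0]])
def Rdown(yaw): # tool x at world angle yaw (deg), z down
    c,s=np.cos(np.radians(yaw)),np.sin(np.radians(yaw))
    return Ro.from_matrix(np.array([[c,s,0],[s,-c,0],[0,0,-1]]))
# commanded-pose tracking in cmd.json
def getcmd():
    if os.path.exists("cmd.json"):
        d=json.load(open("cmd.json")); return np.array(d["p"]),Ro.from_quat(d["q"])
    o=get_obs(); return o["tool_pos"]+[0,0,.0013],Rq(o["tcp_rot"])
def setcmd(p,R): json.dump({"p":list(map(float,p)),"q":list(map(float,R.as_quat()))},open("cmd.json","w"))
def plan(wps,step=.060,turn=10.3):
    """wps: list of (pos,yaw,opening,[extra holds]) ; prints rows chunked in 5. pos/yaw world"""
    p,R=getcmd(); rows=[];
    for w in wps:
        pos=np.array(w[0]);Rt=Rdown(w[1]); 
        Rd=(R.inv()*Rt).as_rotvec(); 
        # choose half-turn equiv nothing; user decides
        st=w[4] if len(w)>4 else step
        n=max(1,int(np.ceil(max(np.linalg.norm(pos-p)/st,np.degrees(np.linalg.norm(Rd))/turn)-1e-6)))
        for i in range(1,n+1): rows.append((p+(pos-p)*i/n,R*Ro.from_rotvec(Rd*i/n),w[2]))
        for i in range(w[3] if len(w)>3 else 0): rows.append((pos,Rt,w[2]))
        p,R=pos,Rt
    p0,R0=getcmd()
    for k in range(0,len(rows),5):
        out=[]
        for (a,b,g) in rows[k:k+5]:
            t=R0.inv().apply(a-p0); r=(R0.inv()*b).as_rotvec()
            out.append([[round(float(x),4)+0.0 for x in t],[round(float(x),3)+0.0 for x in r],round(g,4)])
        print(json.dumps(out))
        o=out[-1]; p0,R0=p0+R0.apply(o[0]),R0*Ro.from_rotvec(o[1])
    setcmd(p0,R0); print("end",np.round(p0,4),"rows",len(rows))
def st():
    o=get_obs(); p,R=getcmd(); Rm=Rq(o["tcp_rot"])
    x=Rm.apply([1,0,0]); print("t",round(o["time_s"],2),"pos",np.round(o["tool_pos"],4),"cmd",np.round(p,4),"yaw",round(np.degrees(np.arctan2(x[1],x[0])),2),"err",np.round(np.degrees((R.inv()*Rm).as_rotvec()),2),"F",np.round(o["force"],1),"op",round(o["opening"]*.087,4))
E
python3 - <<'E'
from h import *
o=get_obs(); setcmd(o["tool_pos"]+[0,0,.0013],Rq(o["tcp_rot"])); st()
plan([((.455,.09,.36),90,.087)])
E
```

```text
t 0.9 pos [0.1913 0.6212 0.2226] cmd [0.1913 0.6212 0.2239] yaw 72.88 err [0. 0. 0.] F [-0.2  0.6 -0.1] op 0.0871
[[[-0.0391, 0.0371, -0.0124], [0.0, 0.0, -0.027], 0.087], [[-0.0782, 0.0742, -0.0248], [0.0, 0.0, -0.054], 0.087], [[-0.1173, 0.1114, -0.0371], [0.0, 0.0, -0.081], 0.087], [[-0.1564, 0.1485, -0.0495], [0.0, 0.0, -0.109], 0.087], [[-0.1955, 0.1856, -0.0619], [0.0, 0.0, -0.136], 0.087]]
[[[-0.0437, 0.0315, -0.0124], [0.0, 0.0, -0.027], 0.087], [[-0.0875, 0.063, -0.0247], [0.0, 0.0, -0.054], 0.087], [[-0.1313, 0.0944, -0.0371], [0.0, 0.0, -0.081], 0.087], [[-0.175, 0.1259, -0.0495], [0.0, 0.0, -0.108], 0.087], [[-0.2188, 0.1574, -0.0619], [0.0, 0.0, -0.136], 0.087]]
[[[-0.0476, 0.0253, -0.0123], [0.0, 0.0, -0.027], 0.087]]
end [0.455 0.09  0.36 ] rows 11
```

jog_arm:
  targets:
    - [[-0.195,0.186,-0.062],[0,0,-0.136],0.087]
    - [[-0.195,0.186,-0.062],[0,0,-0.136],0.087]
    - [[-0.195,0.186,-0.062],[0,0,-0.136],0.087]
    - [[-0.195,0.186,-0.062],[0,0,-0.136],0.087]
    - [[-0.195,0.186,-0.062],[0,0,-0.136],0.087]

```text
time_s: 1.52
tool_pos: [0.3139, 0.3771, 0.286]
tcp_rot: [-0.0, 0.764, 0.646, 0.001]
force: [0.6, 0.9, -0.1]
opening: 0.995
```

jog_arm:
  targets:
    - [[-0.219,0.157,-0.062],[0,0,-0.136],0.087]
    - [[-0.219,0.157,-0.062],[0,0,-0.136],0.087]
    - [[-0.219,0.157,-0.062],[0,0,-0.136],0.087]
    - [[-0.219,0.157,-0.062],[0,0,-0.136],0.087]
    - [[-0.219,0.157,-0.062],[0,0,-0.136],0.087]

```text
time_s: 2.15
tool_pos: [0.4326, 0.1349, 0.3478]
tcp_rot: [0.0, 0.718, 0.696, 0.001]
force: [-0.6, 1.4, 0.1]
opening: 1.0
```

jog_arm:
  targets:
    - [[-0.048,0.025,-0.012],[0,0,-0.027],0.087]
    - [[-0.048,0.025,-0.012],[0,0,-0.027],0.087]

```text
time_s: 2.4
tool_pos: [0.4564, 0.0858, 0.3598]
tcp_rot: [0.001, 0.709, 0.705, 0.001]
force: [-0.3, 0.3, -0.3]
opening: 1.0
```

```bash
python3 - <<'E'
from h import *
st()
m=cams.camera_model("wrist"); im,d=cams.snapshot("wrist"); save(im,"w1"); np.savez("w1.npz",im=im,d=d,T=m["world_from_camera"],k=[m["fx"],m["fy"],m["cx"],m["cy"]])
print(np.round(m["world_from_camera"],4).tolist(),m["fx"],m["cx"],m["cy"]); st()
E
```

```text
t 2.4 pos [0.4564 0.0858 0.3598] cmd [0.455 0.09  0.36 ] yaw 89.63 err [-0.13  0.04  0.38] F [-0.3  0.3 -0.3] op 0.087
[[0.0062, -0.9646, -0.2636, 0.386], [1.0, 0.0061, 0.0013, 0.0866], [0.0004, -0.2636, 0.9646, 0.5227], [0.0, 0.0, 0.0, 1.0]] 287.96196472501043 318.818194447491 198.50065387148118
t 2.45 pos [0.4554 0.0883 0.3591] cmd [0.455 0.09  0.36 ] yaw 89.79 err [-0.05  0.05  0.22] F [ 0.6  0.6 -0.1] op 0.0872
```

View pics/w1.png

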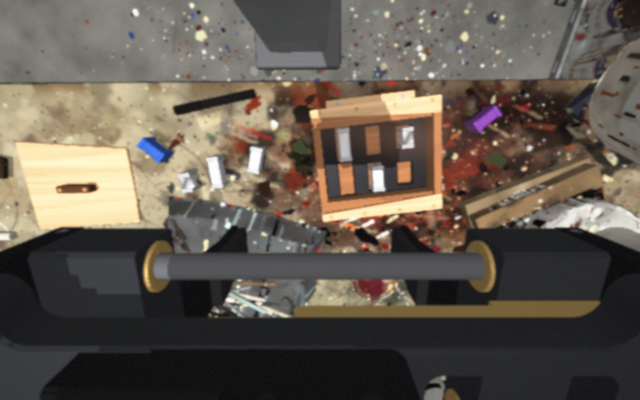

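```bash
cat >> h.py <<'E'
def shot(n):
    st(); m=cams.camera_model("wrist"); im,d=cams.snapshot("wrist"); save(im,n); np.savez(n+".npz",im=im,d=d,T=m["world_from_camera"],k=[m["fx"],m["fy"],m["cx"],m["cy"]]); return im,d,m
def load(n):
    z=np.load(n+".npz"); k=z["k"]; return z["im"],z["d"],dict(fx=k[0],fy=k[1],cx=k[2],cy=k[3],world_from_camera=z["T"])
def cloud(d,m):
    v,u=np.mgrid[0:400,0:640]; T=m["world_from_camera"]
    P=np.stack([(u-m["cx"])/m["fx"]*d,-(v-m["cy"])/m["fy"]*d,-d],-1); return P@T[:3,:3].T+T[:3,3]
def ortho(im,m,z,x0,x1,y0,y1,s=2000):
    """orthorectify on plane z: image rows = x decreasing (up=+x), cols = y decreasing (right=-y)"""
    H=int((x1-x0)*s);W=int((y1-y0)*s)
    r,c=np.mgrid[0:H,0:W]; P=np.stack([x1-r/s,y1-c/s,np.full(r.shape,z)],-1)
    T=m["world_from_camera"]; Q=(P-T[:3,3])@T[:3,:3]
    u=m["fx"]*Q[...,0]/-Q[...,2]+m["cx"]; v=m["fy"]*-Q[...,1]/-Q[...,2]+m["cy"]
    return cv2.remap(im,u.astype(np.float32),v.astype(np.float32),cv2.INTER_CUBIC)
E
python3 - <<'E'
from h import *
im,d,m=shot("w2")
P=cloud(d,m)
print("bench z med",np.nanmedian(P[140:200,270:300,2]))
o=ortho(im,m,.034,.35,.55,-.17,.30,1700); save(o,"o1")
hsv=cv2.cvtColor(im,cv2.COLOR_RGB2HSV)
z=P[...,2]; mask=((z>.022)&(z<.05)&(hsv[...,1]<60)&(hsv[...,2]>120)).astype(np.uint8)
n,l,s,c=cv2.connectedComponentsWithStats(mask)
for i in range(1,n):
    if s[i,4]>40:
        Q=P[l==i]; t=Q[Q[:,2]>.029]
        r=cv2.minAreaRect((t[:,:2]*1000).astype(np.float32)) if len(t)>5 else None
        print(s[i],c[i].round(1),Q[:,2].max().round(4),np.round(t.mean(0),4),r)
E
```

```text
t 2.45 pos [0.4554 0.0883 0.3591] cmd [0.455 0.09  0.36 ] yaw 89.79 err [-0.05  0.05  0.22] F [ 0.6  0.6 -0.1] op 0.0872
bench z med 0.0011749616066155655
[595  67  15  22  70] [601.1  78.5] 0.0468 [0.3241 0.5289 0.0405] ((322.57623291015625, 528.6631469726562), (4.6365966796875, 30.27192497253418), 76.31165313720703)
[335 129  15  34 393] [342.2 145. ] 0.043 [0.425  0.1276 0.0397] ((425.7747497558594, 127.71223449707031), (53.50084686279297, 19.722946166992188), 5.959951400756836)
[397 128  15  22 282] [404.2 138.2] 0.0433 [0.4142 0.2299 0.0396] ((414.7484436035156, 230.82127380371094), (33.800838470458984, 19.42058563232422), 5.220573902130127)
[245 147  17  28 329] [253.1 160.3] 0.037 [ 0.451  -0.0232  0.0338] ((451.0798645019531, -23.814712524414062), (19.95220184326172, 44.124080657958984), 77.21158599853516)
[204 157  19  32 402] [213.4 172.2] 0.0369 [ 0.4711 -0.0929  0.0337] ((471.60198974609375, -93.92125701904297), (53.608123779296875, 20.689258575439453), 6.564935684204102)
[369 166  14  27 315] [375.4 179.1] 0.043 [0.4826 0.1856 0.0396] ((482.8260498046875, 186.16999816894
[... 716 characters left out ...]
9726562), 79.12191009521484)
[208 220   9  12  70] [212.6 225.6] 0.0462 [ 0.5658 -0.1009  0.0393] ((564.9785766601562, -101.18290710449219), (11.348751068115234, 19.525699615478516), 81.88672637939453)
[269 237  26  15 233] [281.7 245.6] 0.05 [0.6019 0.0218 0.0463] ((599.650390625, 22.083017349243164), (44.11674499511719, 25.179956436157227), 83.66743469238281)
[200 239   8  13  74] [203.4 244.8] 0.0497 [ 0.5995 -0.1181  0.0469] ((599.813232421875, -118.38485717773438), (12.61385440826416, 26.66872215270996), 76.81551361083984)
[293 286   8   9  55] [296.4 290.1] 0.0478 [0.6934 0.0459 0.0446] ((692.67138671875, 46.00624465942383), (15.016985893249512, 13.284241676330566), 1.0151557922363281)
```

View pics/o1.png

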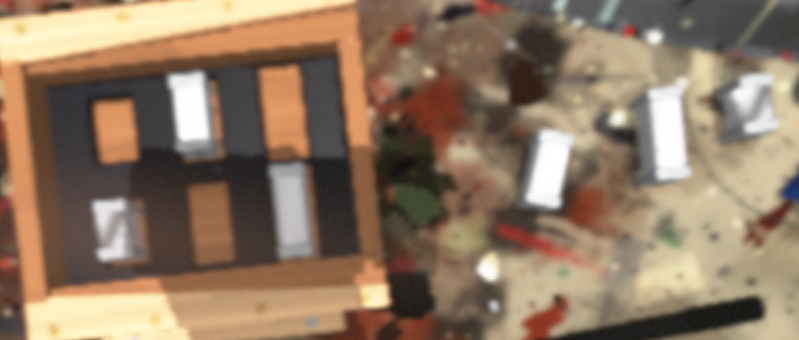

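```bash
python3 - <<'E'
s=open("h.py").read()
s=s.replace("[round(float(x),4)+0.0 for x in t]","[round(float(x)*2,3)/2+0.0 for x in t]")
open("h.py","w").write(s)
E
python3 - <<'E'
from h import *
st(); o=get_obs(); setcmd(o["tool_pos"]+[0,0,0.0],Rdown(89.8))
plan([((.4511,-.0238,.08),77.2,.040),((.4511,-.0238,.014),77.2,.040,1)])
E
```

```text
t 2.5 pos [0.4548 0.0898 0.3587] cmd [0.455 0.09  0.36 ] yaw 89.94 err [-0.01  0.03  0.07] F [-1.1  1.1 -0.3] op 0.0869
[[[-0.019, -0.0005, 0.0465], [0.0, 0.0, 0.037], 0.04], [[-0.038, -0.001, 0.093], [0.0, 0.0, 0.073], 0.04], [[-0.057, -0.0015, 0.1395], [0.0, 0.0, 0.11], 0.04], [[-0.0755, -0.002, 0.186], [0.0, 0.0, 0.147], 0.04], [[-0.0945, -0.003, 0.232], [0.0, 0.0, 0.183], 0.04]]
[[[-0.019, 0.003, 0.0465], [0.0, 0.0, 0.037], 0.04], [[-0.019, 0.003, 0.0795], [0.0, 0.0, 0.037], 0.04], [[-0.019, 0.003, 0.1125], [0.0, 0.0, 0.037], 0.04], [[-0.019, 0.003, 0.1125], [0.0, 0.0, 0.037], 0.04]]
end [ 0.4509 -0.0239  0.0142] rows 9
```

jog_arm:
  targets:
    - [[-0.019,-0.0005,0.0465],[0,0,0.037],0.04]
    - [[-0.038,-0.001,0.093],[0,0,0.073],0.04]
    - [[-0.057,-0.0015,0.1395],[0,0,0.11],0.04]
    - [[-0.0755,-0.002,0.186],[0,0,0.147],0.04]
    - [[-0.0945,-0.003,0.232],[0,0,0.183],0.04]

```text
time_s: 3.12
tool_pos: [0.4513, -0.0037, 0.125]
tcp_rot: [-0.0, 0.768, 0.64, 0.0]
force: [0.9, -0.0, 0.0]
opening: 0.524
```

jog_arm:
  targets:
    - [[-0.019,0.003,0.0465],[0,0,0.037],0.04]
    - [[-0.019,0.003,0.0465],[0,0,0.037],0.04]
    - [[-0.019,0.003,0.0465],[0,0,0.037],0.04]

```text
time_s: 3.5
tool_pos: [0.452, -0.0226, 0.0811]
tcp_rot: [0.0, 0.78, 0.626, 0.0]
force: [0.2, -0.0, 0.9]
opening: 0.463
```

```bash
python3 - <<'E'
from h import *
im,d,m=shot("w3"); st()
P=cloud(d,m)
hsv=cv2.cvtColor(im,cv2.COLOR_RGB2HSV)
z=P[...,2]; mask=((z>.022)&(z<.05)&(hsv[...,1]<60)&(hsv[...,2]>120)).astype(np.uint8)
n,l,s,c=cv2.connectedComponentsWithStats(mask)
for i in range(1,n):
    if s[i,4]>100:
        Q=P[l==i]; t=Q[Q[:,2]>.029]
        if len(t)>5: print(s[i],np.round(t.mean(0),4),cv2.minAreaRect((t[:,:2]*1000).astype(np.float32)))
E
```

```text
t 3.5 pos [ 0.452  -0.0226  0.0811] cmd [ 0.4509 -0.0239  0.0142] yaw 77.51 err [-0.03  0.02 -0.32] F [ 0.2 -0.   0.9] op 0.0403
t 3.55 pos [ 0.4525 -0.0224  0.0815] cmd [ 0.4509 -0.0239  0.0142] yaw 77.53 err [-0.1   0.07 -0.34] F [ 0.2 -0.2  0.6] op 0.04
[ 489   96   53   83 2841] [0.425  0.126  0.0388] ((425.8883972167969, 128.31053161621094), (54.47736740112305, 20.924468994140625), 6.497286319732666)
[ 569  166   55   63 2160] [0.4823 0.184  0.0387] ((486.90399169921875, 187.29177856445312), (54.88327407836914, 25.91599464416504), 13.13438606262207)
[ 304  185   26   56 1347] [ 0.4502 -0.0233  0.0339] ((450.5420837402344, -23.18621826171875), (19.850160598754883, 43.87287902832031), 76.54305267333984)
```

View pics/w3.png

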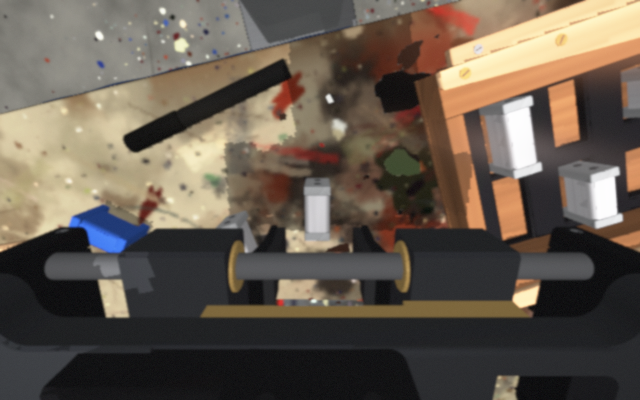

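```bash
cat >> h.py <<'E'
def sync(yaw=None):
    o=get_obs(); R=Rq(o["tcp_rot"]); x=R.apply([1,0,0]); y=np.degrees(np.arctan2(x[1],x[0])) if yaw is None else yaw
    setcmd(o["tool_pos"],Rdown(y))
E
python3 - <<'E'
from h import *
sync(); st()
plan([((.4506,-.0234,.014),76.8,.040,1)])
plan([((.4506,-.0234,.014),76.8,.010,3),((.4506,-.0234,.09),76.8,.010,0)])
E
```

```text
t 3.55 pos [ 0.4525 -0.0224  0.0815] cmd [ 0.4525 -0.0224  0.0815] yaw 77.53 err [-0.1   0.07  0.  ] F [ 0.2 -0.2  0.6] op 0.04
[[[-0.0005, -0.001, 0.034], [0.0, 0.0, 0.006], 0.04], [[-0.0015, -0.0015, 0.0675], [0.0, 0.0, 0.013], 0.04], [[-0.0015, -0.0015, 0.0675], [0.0, 0.0, 0.013], 0.04]]
end [ 0.4507 -0.0236  0.014 ] rows 3
[[[0.0, 0.0, 0.0], [0.0, 0.0, 0.0], 0.01], [[0.0, 0.0, 0.0], [0.0, 0.0, 0.0], 0.01], [[0.0, 0.0, 0.0], [0.0, 0.0, 0.0], 0.01], [[0.0, 0.0, 0.0], [0.0, 0.0, 0.0], 0.01], [[0.0, 0.0, -0.038], [0.0, 0.0, 0.0], 0.01]]
[[[0.0, 0.0, -0.038], [0.0, 0.0, 0.0], 0.01]]
end [ 0.4507 -0.0236  0.09  ] rows 6
```

jog_arm:
  targets:
    - [[-0.0005,-0.001,0.034],[0,0,0.006],0.04]
    - [[-0.0015,-0.0015,0.0675],[0,0,0.013],0.04]
    - [[-0.0015,-0.0015,0.0675],[0,0,0.013],0.04]

```text
time_s: 3.92
tool_pos: [0.449, -0.0242, 0.0123]
tcp_rot: [-0.0, 0.784, 0.621, -0.001]
force: [0.5, -0.3, 0.8]
opening: 0.46
```

jog_arm:
  targets:
    - [[0,0,0],[0,0,0],0.01]
    - [[0,0,0],[0,0,0],0.01]
    - [[0,0,0],[0,0,0],0.01]

```text
time_s: 4.3
tool_pos: [0.4505, -0.0246, 0.0137]
tcp_rot: [0.0, 0.784, 0.62, 0.001]
force: [-1.4, 0.4, 8.5]
opening: 0.224
```

```bash
python3 - <<'E'
from h import *
sync(); st()
plan([((.4505,-.0242,.09),76.8,.010,0,.045),((.4202,.1794,.09),96.1,.010,2)])
E
```

```text
t 4.3 pos [ 0.4505 -0.0246  0.0137] cmd [ 0.4505 -0.0246  0.0137] yaw 76.68 err [-0.1   0.08  0.  ] F [-1.4  0.4  8.5] op 0.0195
[[[0.0, 0.0, -0.038], [0.0, 0.0, -0.001], 0.01], [[0.0005, 0.0, -0.0765], [0.0, 0.0, -0.002], 0.01], [[0.048, -0.019, -0.0765], [0.0, 0.0, -0.086], 0.01], [[0.096, -0.0385, -0.0765], [0.0, 0.0, -0.171], 0.01], [[0.1435, -0.0575, -0.0765], [0.0, 0.0, -0.255], 0.01]]
[[[0.0515, -0.0065, 0.0], [0.0, 0.0, -0.084], 0.01], [[0.0515, -0.0065, 0.0], [0.0, 0.0, -0.084], 0.01], [[0.0515, -0.0065, 0.0], [0.0, 0.0, -0.084], 0.01]]
end [0.42   0.1796 0.0902] rows 8
```

jog_arm:
  targets:
    - [[0,0,-0.038],[0,0,0],0.01]
    - [[0.0005,0,-0.0765],[0,0,-0.002],0.01]
    - [[0.048,-0.019,-0.0765],[0,0,-0.086],0.01]
    - [[0.096,-0.0385,-0.0765],[0,0,-0.171],0.01]
    - [[0.1435,-0.0575,-0.0765],[0,0,-0.255],0.01]

```text
time_s: 4.92
tool_pos: [0.4263, 0.1294, 0.0896]
tcp_rot: [-0.0, 0.698, 0.716, 0.001]
force: [0.7, 0.2, -0.9]
opening: 0.224
```

jog_arm:
  targets:
    - [[0.0515,-0.0065,0],[0,0,-0.084],0.01]
    - [[0.0515,-0.0065,0],[0,0,-0.084],0.01]
    - [[0.0515,-0.0065,0],[0,0,-0.084],0.01]
    - [[0.0515,-0.0065,0],[0,0,-0.084],0.01]

```text
time_s: 5.42
tool_pos: [0.4193, 0.178, 0.0891]
tcp_rot: [0.0, 0.669, 0.743, -0.0]
force: [-0.3, -0.6, -1.6]
opening: 0.234
```

```bash
python3 - <<'E'
from h import *
im,d,m=shot("w4"); st()
P=cloud(d,m)
hsv=cv2.cvtColor(im,cv2.COLOR_RGB2HSV)
z=P[...,2]; mask=((z>.022)&(z<.13)&(hsv[...,1]<60)&(hsv[...,2]>120)).astype(np.uint8)
n,l,s,c=cv2.connectedComponentsWithStats(mask)
for i in range(1,n):
    if s[i,4]>100:
        Q=P[l==i]; t=Q[Q[:,2]>np.percentile(Q[:,2],95)-.01]
        if len(t)>5: print(s[i],np.round(t.mean(0),4),cv2.minAreaRect((t[:,:2]*1000).astype(np.float32)))
E
```

```text
t 5.42 pos [0.4193 0.178  0.0891] cmd [0.42   0.1796 0.0902] yaw 95.95 err [ 0.01 -0.01  0.15] F [-0.3 -0.6 -1.6] op 0.0203
t 5.47 pos [0.4193 0.178  0.0891] cmd [0.42   0.1796 0.0902] yaw 95.95 err [ 0.01 -0.    0.16] F [-0.   0.3 -1.7] op 0.02
[ 172  137  118   25 2317] [0.3734 0.1146 0.0529] ((375.40411376953125, 112.88581848144531), (17.350255966186523, 79.93341064453125), 6.155721664428711)
[449 136  23  26 433] [0.3572 0.2696 0.0529] ((358.3006286621094, 268.5257568359375), (17.011972427368164, 15.40766716003418), 9.97863483428955)
[ 239  179   33   49 1375] [0.4159 0.1284 0.0393] ((418.0246887207031, 127.28594970703125), (39.69552993774414, 20.669755935668945), 5.607762813568115)
[ 371  189   32   39 1092] [0.4101 0.2303 0.0392] ((411.4709167480469, 231.26922607421875), (28.822254180908203, 20.08635902404785), 7.122208595275879)
[ 300  200   38   52 1783] [0.4062 0.1767 0.1089] ((408.6650390625, 177.02102661132812), (23.81351661682129, 19.544036865234375), 6.4193501472473145)
[  0 211  12  40 278] [ 0.4689 -0.0841  0.0255] ((465.5244140625, -84.32450866699219), (31.880939483642578, 4.536985874176025), 4.031996250152588)
[301 280  36  26 731] [0.4373 0.1799 0.1103] ((437.50250244140625, 179.97337341308594), (7.382998466491699, 19.662134170532227), 4.621641159057617)
```

View pics/w4.png

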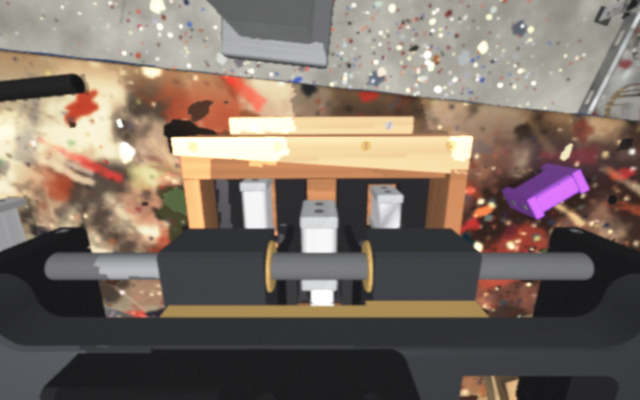

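```bash
python3 - <<'E'
from h import *
sync(); 
plan([((.4202,.1794,.030),96.1,.010,1),((.4202,.1794,.0197),96.1,.010,1)])
E
```

```text
[[[0.0015, 0.001, 0.059], [0.0, 0.0, -0.003], 0.01], [[0.0015, 0.001, 0.059], [0.0, 0.0, -0.003], 0.01], [[0.0015, 0.001, 0.0695], [0.0, 0.0, -0.003], 0.01], [[0.0015, 0.001, 0.0695], [0.0, 0.0, -0.003], 0.01]]
end [0.4201 0.1796 0.0196] rows 4
```

jog_arm:
  targets:
    - [[0.0015,0.001,0.03],[0,0,-0.003],0.01]
    - [[0.0015,0.001,0.059],[0,0,-0.003],0.01]
    - [[0.0015,0.001,0.059],[0,0,-0.003],0.01]
    - [[0.0015,0.001,0.0695],[0,0,-0.003],0.01]
    - [[0.0015,0.001,0.0695],[0,0,-0.003],0.01]

```text
time_s: 6.1
tool_pos: [0.4205, 0.1809, 0.02]
tcp_rot: [0.0, 0.668, 0.745, 0.001]
force: [0.1, -0.3, -2.2]
opening: 0.229
```

jog_arm:
  targets:
    - [[0,0,0],[0,0,0],0.034]
    - [[0,0,0],[0,0,0],0.034]
    - [[0,0,-0.03],[0,0,0],0.034]
    - [[0,0,-0.08],[0,0,0],0.034]
    - [[0,0,-0.12],[0,0,0],0.034]

```text
time_s: 6.72
tool_pos: [0.4201, 0.1808, 0.1416]
tcp_rot: [0.0, 0.668, 0.745, 0.001]
force: [0.0, 0.7, 0.4]
opening: 0.388
```

```bash
cat >> h.py <<'E'
def bars(d,im,m,lo=.022,hi=.05,mn=100):
    P=cloud(d,m); hsv=cv2.cvtColor(im,cv2.COLOR_RGB2HSV); z=P[...,2]
    mask=((z>lo)&(z<hi)&(hsv[...,1]<60)&(hsv[...,2]>120)).astype(np.uint8)
    n,l,s,c=cv2.connectedComponentsWithStats(mask)
    for i in range(1,n):
        if s[i,4]>mn:
            Q=P[l==i]; t=Q[Q[:,2]>np.percentile(Q[:,2],95)-.006]
            if len(t)>5: 
                r=cv2.minAreaRect((t[:,:2]*1000).astype(np.float32)); print(s[i],"ztop",np.percentile(t[:,2],[50]).round(4),np.round(r[0],1),np.round(r[1],1),round(r[2],1))
E
python3 - <<'E'
from h import *
im,d,m=shot("w5"); st(); bars(d,im,m)
E
```

```text
t 6.72 pos [0.4201 0.1808 0.1416] cmd [0.4201 0.1796 0.0196] yaw 96.24 err [-0.06  0.04 -0.12] F [0.  0.7 0.4] op 0.0338
t 6.78 pos [0.4224 0.1819 0.1462] cmd [0.4201 0.1796 0.0196] yaw 96.21 err [-0.35  0.23 -0.09] F [2.3 0.6 4. ] op 0.034
[ 252  166   26   58 1295] ztop [0.0399] [425.4 128.5] [54.6 20. ] 6.4
[308 171  22  48 950] ztop [0.04] [420.  180.7] [43.3 19.6] 6.1
[359 176  25  38 842] ztop [0.04] [414.  231.7] [33.6 20. ] 6.2
[  21  187   41   51 1260] ztop [0.0338] [469.  -93.8] [49.7 22.5] 4.0
[  0 208  14  35 299] ztop [0.0294] [ 490.7 -135.8] [28.6  4.9] 6.4
[308 230  20  22 400] ztop [0.0402] [469.1 185.2] [17.3 19. ] 6.7
[113 298  18  19 115] ztop [0.0398] [571.7 -19. ] [7.8 3.9] 87.9
```

View pics/w5.png

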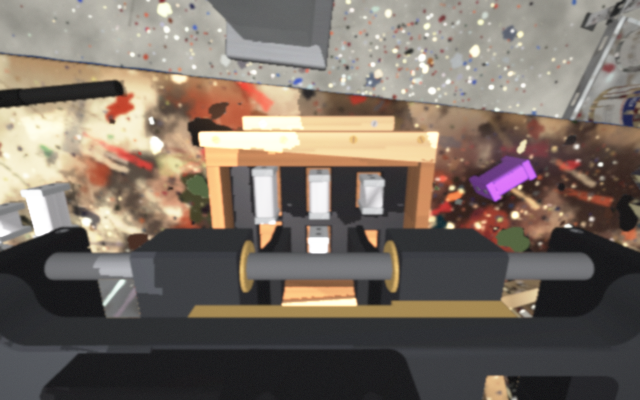

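```bash
python3 - <<'E'
from h import *
sync()
plan([((.4716,-.0939,.083),96.4,.04,2)])
E
```

```text
[[[-0.056, 0.004, 0.0125], [0.0, 0.0, -0.001], 0.04], [[-0.112, 0.0075, 0.0255], [0.0, 0.0, -0.001], 0.04], [[-0.1675, 0.0115, 0.038], [0.0, 0.0, -0.002], 0.04], [[-0.2235, 0.0155, 0.0505], [0.0, 0.0, -0.003], 0.04], [[-0.2795, 0.019, 0.063], [0.0, 0.0, -0.003], 0.04]]
[[[0.0, 0.0, 0.0], [0.0, 0.0, 0.0], 0.04], [[0.0, 0.0, 0.0], [0.0, 0.0, 0.0], 0.04]]
end [ 0.4715 -0.0939  0.0832] rows 7
```

jog_arm:
  targets:
    - [[-0.056,0.004,0.0125],[0,0,0],0.04]
    - [[-0.112,0.0075,0.0255],[0,0,0],0.04]
    - [[-0.1675,0.0115,0.038],[0,0,-0.003],0.04]
    - [[-0.2235,0.0155,0.0505],[0,0,-0.003],0.04]
    - [[-0.2795,0.019,0.063],[0,0,-0.003],0.04]

```text
time_s: 7.4
tool_pos: [0.4697, -0.0965, 0.0766]
tcp_rot: [0.0, 0.666, 0.746, 0.001]
force: [0.7, 1.0, -0.5]
opening: 0.459
```

jog_arm:
  targets:
    - [[0,0,0],[0,0,0],0.04]
    - [[0,0,0],[0,0,0],0.04]

```text
time_s: 7.65
tool_pos: [0.4691, -0.0946, 0.0765]
tcp_rot: [-0.0, 0.667, 0.745, -0.0]
force: [0.4, 0.6, 0.3]
opening: 0.459
```

```bash
python3 - <<'E'
from h import *
im,d,m=shot("w6"); st(); bars(d,im,m)
E
```

```text
t 7.65 pos [ 0.4691 -0.0946  0.0765] cmd [ 0.4715 -0.0939  0.0832] yaw 96.4 err [ 0.02  0.01 -0.02] F [0.4 0.6 0.3] op 0.04
t 7.7 pos [ 0.4693 -0.0939  0.0766] cmd [ 0.4715 -0.0939  0.0832] yaw 96.49 err [-0.    0.03 -0.11] F [-0.  -0.1 -0.2] op 0.04
[ 594  158   46   73 1978] ztop [0.0397] [426.1 124.9] [54.8 19.6] 12.7
[ 307  185   27   67 1627] ztop [0.034] [470.8 -93.7] [52.5 19.6] 6.2
[235 213  30  39 754] ztop [0.0342] [ 487.3 -146.2] [31.4 19.7] 5.9
```

View pics/w6.png

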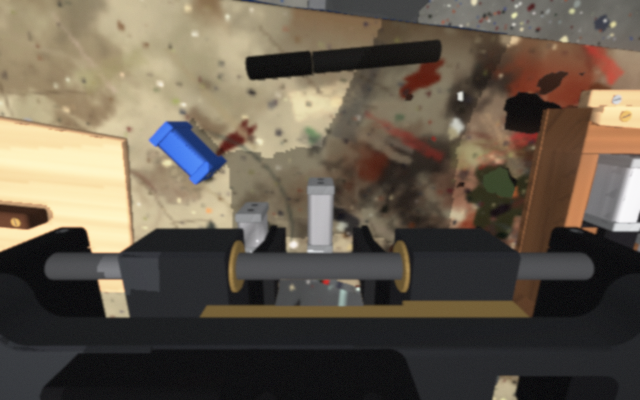

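```bash
python3 - <<'E'
from h import *
sync()
plan([((.4714,-.0938,.014),96.3,.04,1)])
E
```

```text
[[[0.0, 0.001, 0.0315], [0.0, 0.0, 0.002], 0.04], [[0.0, 0.002, 0.0625], [0.0, 0.0, 0.003], 0.04], [[0.0, 0.002, 0.0625], [0.0, 0.0, 0.003], 0.04]]
end [ 0.4713 -0.0937  0.0141] rows 3
```

jog_arm:
  targets:
    - [[0,0.001,0.0315],[0,0,0.002],0.04]
    - [[0,0.002,0.0625],[0,0,0.003],0.04]
    - [[0,0.002,0.0625],[0,0,0.003],0.04]

```text
time_s: 8.07
tool_pos: [0.4698, -0.0933, 0.0128]
tcp_rot: [-0.001, 0.667, 0.745, -0.001]
force: [0.1, 0.6, -0.3]
opening: 0.459
```

jog_arm:
  targets:
    - [[0,0,0],[0,0,0],0.01]
    - [[0,0,0],[0,0,0],0.01]
    - [[0,0,0],[0,0,0],0.01]

```text
time_s: 8.45
tool_pos: [0.472, -0.0944, 0.015]
tcp_rot: [0.0, 0.667, 0.745, 0.001]
force: [-0.8, 1.3, 5.9]
opening: 0.227
```

```bash
python3 - <<'E'
from h import *
sync();st()
p=get_obs()["tool_pos"]
plan([((p[0],p[1],.09),96.4,.010,0,.045),((.4884,.135,.09),96.1,.010,2)])
E
```

```text
t 8.45 pos [ 0.472  -0.0944  0.015 ] cmd [ 0.472  -0.0944  0.015 ] yaw 96.28 err [-0.1   0.03  0.  ] F [-0.8  1.3  5.9] op 0.0197
[[[0.0, 0.0, -0.0375], [0.0, 0.0, -0.001], 0.01], [[0.0, 0.0, -0.075], [0.0, 0.0, -0.002], 0.01], [[0.0565, 0.0105, -0.075], [0.0, 0.0, -0.001], 0.01], [[0.113, 0.0205, -0.075], [0.0, 0.0, 0.0], 0.01], [[0.1695, 0.031, -0.075], [0.0, 0.0, 0.002], 0.01]]
[[[0.0565, 0.0105, 0.0], [0.0, 0.0, 0.001], 0.01], [[0.0565, 0.0105, 0.0], [0.0, 0.0, 0.001], 0.01], [[0.0565, 0.0105, 0.0], [0.0, 0.0, 0.001], 0.01]]
end [0.4886 0.1348 0.09  ] rows 8
```

jog_arm:
  targets:
    - [[0,0,-0.0375],[0,0,0],0.01]
    - [[0,0,-0.075],[0,0,0],0.01]
    - [[0.0565,0.0105,-0.075],[0,0,0],0.01]
    - [[0.113,0.0205,-0.075],[0,0,0],0.01]
    - [[0.1695,0.031,-0.075],[0,0,0.002],0.01]

```text
time_s: 9.07
tool_pos: [0.4835, 0.0789, 0.0896]
tcp_rot: [-0.0, 0.668, 0.744, 0.001]
force: [0.9, -0.0, -2.7]
opening: 0.226
```

jog_arm:
  targets:
    - [[0.0565,0.0105,0],[0,0,0.001],0.01]
    - [[0.0565,0.0105,0],[0,0,0.001],0.01]
    - [[0.0565,0.0105,0],[0,0,0.001],0.01]
    - [[0.0565,0.0105,0],[0,0,0.001],0.01]

```text
time_s: 9.57
tool_pos: [0.488, 0.133, 0.0891]
tcp_rot: [0.0, 0.669, 0.743, -0.0]
force: [-0.2, -0.1, -3.1]
opening: 0.229
```

```bash
python3 - <<'E'
from h import *
im,d,m=shot("w7"); st(); bars(d,im,m,.022,.13)
sync(); 
plan([((.4884,.1348,.030),96.1,.010,1),((.4884,.1348,.0205),96.1,.010,1)])
E
```

```text
t 9.57 pos [0.488  0.133  0.0891] cmd [0.4886 0.1348 0.09  ] yaw 95.96 err [ 0.01 -0.01  0.15] F [-0.2 -0.1 -3.1] op 0.0199
t 9.62 pos [0.488  0.1331 0.0892] cmd [0.4886 0.1348 0.09  ] yaw 95.96 err [0.   0.   0.15] F [ 0.7  0.  -2.3] op 0.0196
[ 242   33   67   24 1259] ztop [0.0529] [375.3  94. ] [13.5 41.1] 5.5
[ 451   32  119   43 4209] ztop [0.0528] [365.  240.1] [24.6 74.3] 6.0
[ 308   92   28   78 2016] ztop [0.0399] [425.9 128.4] [54.2 19.4] 6.0
[ 375  100   36   63 1889] ztop [0.0399] [420.4 180.6] [43.6 20.1] 6.1
[ 440  106   44   49 1710] ztop [0.04] [414.5 231.6] [33.  20.8] 6.4
[ 371  183   33   45 1261] ztop [0.0399] [477.3 186.3] [33.1 20.1] 6.1
[ 300  191   38   61 2033] ztop [0.108] [474.  131.7] [27.5 19.5] 6.5
[100 280  46  37 886] ztop [0.0469] [582.4 -22.3] [36.8 20. ] 82.5
[299 280  40  16 603] ztop [0.1086] [508.9 135.2] [10.3 19.8] 5.5
[477 280  44  13 483] ztop [0.0529] [527.9 278.4] [12.  33.7] 6.0
[[[0.0015, 0.0005, 0.059], [0.0, 0.0, -0.002], 0.01], [[0.0015, 0.0005, 0.059], [0.0, 0.0, -0.002], 0.01], [[0.0015, 0.0005, 0.0685], [0.0, 0.0, -0.002], 0.01], [[0.0015, 0.0005, 0.0685], [0.0, 0.0, -0.002], 0.01]]
end [0.4883 0.1346 0.0207] rows 4
```

View pics/w7.png

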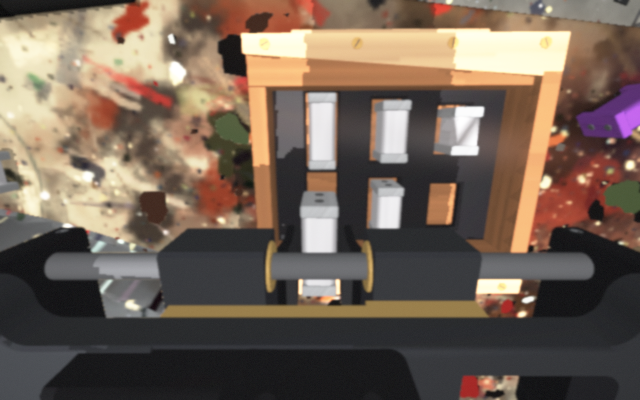

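jog_arm:
  targets:
    - [[0.0,0.0005,0.03],[0,0,-0.002],0.01]
    - [[0.0,0.0005,0.059],[0,0,-0.002],0.01]
    - [[0.0,0.0005,0.059],[0,0,-0.002],0.01]
    - [[0.0,0.0005,0.0685],[0,0,-0.002],0.01]
    - [[0.0,0.0005,0.0685],[0,0,-0.002],0.01]

```text
time_s: 10.25
tool_pos: [0.4891, 0.1345, 0.0212]
tcp_rot: [0.0, 0.668, 0.744, 0.001]
force: [0.4, 0.4, -2.0]
opening: 0.225
```

jog_arm:
  targets:
    - [[0,0,0.0005],[0,0,0],0.034]
    - [[0,0,0.0005],[0,0,0],0.034]
    - [[0,0,-0.03],[0,0,0],0.034]
    - [[0,0,-0.08],[0,0,0],0.034]
    - [[0,0,-0.12],[0,0,0],0.034]

```text
time_s: 10.88
tool_pos: [0.4887, 0.1344, 0.1426]
tcp_rot: [0.0, 0.668, 0.744, 0.0]
force: [0.8, 0.3, 0.8]
opening: 0.392
```

```bash
python3 - <<'E'
from h import *
im,d,m=shot("w8"); st(); bars(d,im,m); sync()
plan([((.4884,-.1463,.08),96.4,.04,2)])
E
```

```text
t 10.88 pos [0.4887 0.1344 0.1426] cmd [0.4883 0.1346 0.0207] yaw 96.18 err [-0.06  0.02 -0.11] F [0.8 0.3 0.8] op 0.0341
t 10.93 pos [0.4912 0.135  0.1472] cmd [0.4883 0.1346 0.0207] yaw 96.14 err [-0.36  0.17 -0.06] F [3.4 0.7 4.7] op 0.0338
[ 309   97   22   62 1293] ztop [0.0399] [425.8 128.4] [53.3 19.3] 6.2
[ 364  103   27   51 1211] ztop [0.0399] [420.4 180.7] [43.7 20.2] 6.6
[ 417  109   32   39 1051] ztop [0.04] [414.7 231.5] [33.2 20.3] 6.2
[   9  145   41   38 1056] ztop [0.0341] [ 489.3 -145.7] [34.4 22. ] 6.6
[ 308  166   22   59 1175] ztop [0.04] [488.6 134.2] [54.1 19.6] 6.0
[ 360  171   26   48 1060] ztop [0.04] [482.9 186.8] [44.1 19.7] 6.6
[  0 211  49  34 688] ztop [0.0406] [ 550.  -148.9] [24.7 43.3] 27.2
[ 89 232  48  20 650] ztop [0.0355] [566.6 -73.2] [45.7 15.9] 75.7
[ 101  280   39   37 1129] ztop [0.0449] [618.4 -58.6] [48.7 37.4] 3.3
[[[-0.056, -0.0065, 0.0135], [0.0, 0.0, -0.001], 0.04], [[-0.1115, -0.013, 0.027], [0.0, 0.0, -0.002], 0.04], [[-0.1675, -0.0195, 0.0405], [0.0, 0.0, -0.003], 0.04], [[-0.2235, -0.0265, 0.054], [0.0, 0.0, -0.004], 0.04], [[-0.2795, -0.033, 0.067], [0.0, 0.0, -0.005], 0.04]]
[[[0.0, 0.0, 0.0], [0.0, 0.0, 0.0], 0.04], [[0.0, 0.0, 0.0], [0.0, 0.0, 0.0], 0.04]]
end [ 0.4883 -0.1465  0.0802] rows 7
```

View pics/w8.png

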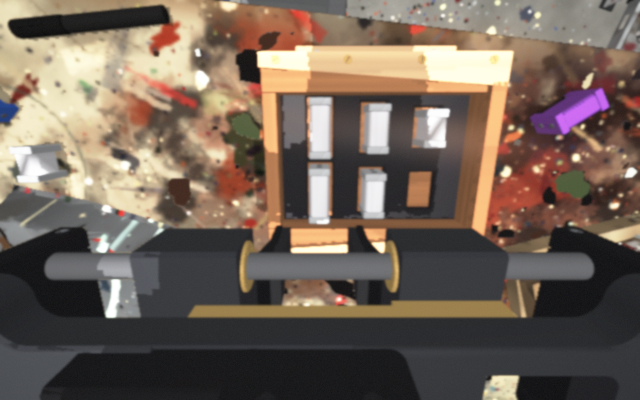

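jog_arm:
  targets:
    - [[-0.056,-0.006,0.012],[0,0,0],0.04]
    - [[-0.1115,-0.012,0.024],[0,0,-0.002],0.04]
    - [[-0.1675,-0.018,0.036],[0,0,-0.003],0.04]
    - [[-0.2235,-0.024,0.048],[0,0,-0.004],0.04]
    - [[-0.279,-0.03,0.06],[0,0,-0.005],0.04]

```text
time_s: 11.55
tool_pos: [0.4889, -0.1476, 0.0805]
tcp_rot: [0.0, 0.666, 0.746, 0.001]
force: [0.5, 0.5, 0.2]
opening: 0.461
```

jog_arm:
  targets:
    - [[0,0,0],[0,0,0],0.04]
    - [[0,0,0],[0,0,0],0.04]

```text
time_s: 11.8
tool_pos: [0.4887, -0.146, 0.0805]
tcp_rot: [-0.0, 0.666, 0.746, 0.0]
force: [1.3, -1.0, 0.7]
opening: 0.458
```

```bash
python3 - <<'E'
from h import *
im,d,m=shot("w9"); st(); bars(d,im,m)
E
```

```text
t 11.8 pos [ 0.4887 -0.146   0.0805] cmd [ 0.4883 -0.1465  0.0802] yaw 96.45 err [ 0.01  0.01 -0.03] F [ 1.3 -1.   0.7] op 0.0398
t 11.85 pos [ 0.489  -0.1452  0.0806] cmd [ 0.4883 -0.1465  0.0802] yaw 96.54 err [-0.01  0.02 -0.12] F [ 0.3 -0.1 -0.4] op 0.0397
[306 195  26  42 915] ztop [0.0343] [ 489. -146.] [33.7 19.2] 7.1
[500 377  17  23 142] ztop [0.0448] [624.9  36.8] [ 6.4 25.3] 78.0
```

View pics/w9.png

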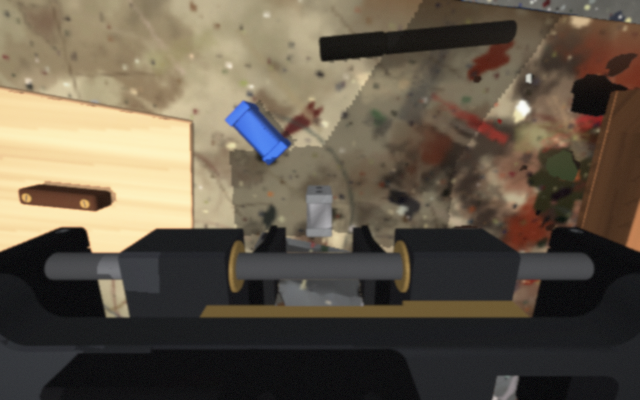

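jog_arm:
  targets:
    - [[0,0,0.033],[0,0,0],0.04]
    - [[0,0,0.0665],[0,0,0],0.04]
    - [[0,0,0.0665],[0,0,0],0.04]

```text
time_s: 12.22
tool_pos: [0.4874, -0.1444, 0.0126]
tcp_rot: [-0.002, 0.665, 0.747, -0.001]
force: [-1.0, -0.8, 0.5]
opening: 0.458
```

jog_arm:
  targets:
    - [[0,0,0],[0,0,0],0.01]
    - [[0,0,0],[0,0,0],0.01]
    - [[0,0,0],[0,0,0],0.01]

```text
time_s: 12.6
tool_pos: [0.4896, -0.146, 0.0151]
tcp_rot: [0.001, 0.666, 0.746, 0.001]
force: [-0.3, 1.6, 6.5]
opening: 0.225
```

```bash
python3 - <<'E'
from h import *
# case pose from stored bars
A=np.array([[-31.5,-52],[31.5,0],[-31.5,52]])
B=np.array([[425.8,128.2],[482.85,186.4],[414.6,231.3]])
a=A-A.mean(0);b=B-B.mean(0); th=np.arctan2((a[:,0]*b[:,1]-a[:,1]*b[:,0]).sum(),(a*b).sum())
R=np.array([[np.cos(th),-np.sin(th)],[np.sin(th),np.cos(th)]]); t=B.mean(0)-R@A.mean(0)
print("case",np.degrees(th),t,(R@A.T).T+t-B)
for q in [(31.5,52),(0,-8)]: print(R@np.array(q)+t)
sync();st()
p=get_obs()["tool_pos"]
plan([((p[0],p[1],.09),96.4,.010,0,.045),((.4774,.2384,.09),96.1,.010,1)])
E
```

```text
case 6.153494030981293 [451.52283546 183.09218671] [[-0.02166687 -0.18476491]
 [-0.00865817  0.06874686]
 [ 0.03032504  0.11601805]]
[477.26733779 238.16913833]
[452.38037454 175.13828033]
t 12.6 pos [ 0.4896 -0.146   0.0151] cmd [ 0.4896 -0.146   0.0151] yaw 96.5 err [-0.11  0.01  0.  ] F [-0.3  1.6  6.5] op 0.0196
[[[0.0, 0.0, -0.0375], [0.0, 0.0, 0.001], 0.01], [[0.0, 0.0, -0.075], [0.0, 0.0, 0.002], 0.01], [[0.055, 0.0045, -0.075], [0.0, 0.0, 0.003], 0.01], [[0.1095, 0.009, -0.075], [0.0, 0.0, 0.003], 0.01], [[0.1645, 0.0135, -0.075], [0.0, 0.0, 0.004], 0.01]]
[[[0.0545, 0.004, 0.0], [0.0, 0.0, 0.001], 0.01], [[0.1095, 0.0085, 0.0], [0.0, 0.0, 0.002], 0.01], [[0.164, 0.013, 0.0], [0.0, 0.0, 0.002], 0.01], [[0.219, 0.017, 0.0], [0.0, 0.0, 0.003], 0.01], [[0.219, 0.017, 0.0], [0.0, 0.0, 0.003], 0.01]]
end [0.4774 0.2385 0.0901] rows 10
```

jog_arm:
  targets:
    - [[0,0,-0.0375],[0,0,0],0.01]
    - [[0,0,-0.075],[0,0,0.002],0.01]
    - [[0.055,0.0045,-0.075],[0,0,0.003],0.01]
    - [[0.1095,0.009,-0.075],[0,0,0.003],0.01]
    - [[0.1645,0.0135,-0.075],[0,0,0.004],0.01]

```text
time_s: 13.22
tool_pos: [0.4835, 0.0206, 0.0897]
tcp_rot: [0.0, 0.668, 0.744, 0.001]
force: [0.7, -0.1, -1.2]
opening: 0.23
```

jog_arm:
  targets:
    - [[0.0545,0.004,0],[0,0,0.001],0.01]
    - [[0.1095,0.0085,0],[0,0,0.002],0.01]
    - [[0.164,0.013,0],[0,0,0.002],0.01]
    - [[0.219,0.017,0],[0,0,0.003],0.01]
    - [[0.219,0.017,0],[0,0,0.003],0.01]

```text
time_s: 13.85
tool_pos: [0.4756, 0.2434, 0.0891]
tcp_rot: [-0.0, 0.666, 0.746, 0.0]
force: [-0.1, -1.5, -1.5]
opening: 0.227
```

jog_arm:
  targets:
    - [[0,0,0],[0,0,0],0.01]
    - [[0,0,0],[0,0,0],0.01]

```text
time_s: 14.1
tool_pos: [0.4769, 0.2369, 0.0892]
tcp_rot: [0.0, 0.669, 0.743, -0.0]
force: [-0.1, 0.5, -0.6]
opening: 0.225
```

```bash
python3 - <<'E'
from h import *
im,d,m=shot("w10"); st(); bars(d,im,m,.022,.13)
E
```

```text
t 14.1 pos [0.4769 0.2369 0.0892] cmd [0.4774 0.2385 0.0901] yaw 95.96 err [ 0.   -0.01  0.14] F [-0.1  0.5 -0.6] op 0.0195
t 14.15 pos [0.4769 0.2371 0.0892] cmd [0.4774 0.2385 0.0901] yaw 95.96 err [-0.    0.01  0.14] F [-0.5  0.2 -0.5] op 0.0196
[  75   33  203   13 1716] ztop [0.0529] [367.4 136.4] [  7.3 125.7] 6.0
[225  58  58   9 369] ztop [0.0529] [375.3 185. ] [ 5.1 36. ] 4.1
[ 157   93   45   77 2455] ztop [0.04] [426.  128.7] [53.5 20.4] 6.4
[ 233  100   35   63 1822] ztop [0.04] [420.3 181. ] [43.6 20.1] 6.4
[ 307  107   28   48 1274] ztop [0.0401] [414.3 231.9] [33.  19.8] 5.8
[ 169  180   39   55 1486] ztop [0.0399] [483.2 134. ] [43.4 20.2] 5.6
[ 240  186   31   42 1101] ztop [0.04] [477.2 186.7] [33.3 19.3] 4.9
[301 222  36  30 993] ztop [0.1084] [467.9 236. ] [17.7 18.8] 4.9
[145 281  15  12 139] ztop [0.0532] [545.1 113.7] [11.2 10. ] 6.4
[300 281  38  11 368] ztop [0.0531] [531.2 242.7] [10.5 29.1] 5.5
[126 282  14  11 112] ztop [0.0531] [547.4  97.4] [ 9.9 10.4] 0.1
[504 284  30  17 224] ztop [0.049] [524.2 405.6] [ 3.6 17.8] 27.5
```

jog_arm:
  targets:
    - [[0.0,0.0005,0.03],[0,0,-0.002],0.01]
    - [[0.0,0.0005,0.059],[0,0,-0.002],0.01]
    - [[0.0,0.0005,0.059],[0,0,-0.002],0.01]
    - [[0.0,0.0005,0.0685],[0,0,-0.002],0.01]
    - [[0.0,0.0005,0.0685],[0,0,-0.002],0.01]

```text
time_s: 14.78
tool_pos: [0.4778, 0.2385, 0.0212]
tcp_rot: [0.0, 0.668, 0.744, 0.001]
force: [0.1, -0.1, -0.4]
opening: 0.224
```

jog_arm:
  targets:
    - [[0,0,0.0005],[0,0,0],0.034]
    - [[0,0,0.0005],[0,0,0],0.034]
    - [[0,0,-0.03],[0,0,0],0.034]
    - [[0,0,-0.09],[0,0,0],0.034]
    - [[0,0,-0.15],[0,0,0],0.034]

```text
time_s: 15.4
tool_pos: [0.4769, 0.2382, 0.1723]
tcp_rot: [0.0, 0.668, 0.744, -0.0]
force: [0.9, 2.3, -0.3]
opening: 0.387
```

```bash
python3 - <<'E'
from h import *
im,d,m=shot("w11"); st(); bars(d,im,m); sync()
plan([((.47,-.15,.30),96.0,.06)])
E
```

```text
t 15.4 pos [0.4769 0.2382 0.1723] cmd [0.4774 0.2385 0.0901] yaw 96.19 err [ 0.02 -0.02 -0.08] F [ 0.9  2.3 -0.3] op 0.0337
t 15.45 pos [0.4804 0.2394 0.1801] cmd [0.4774 0.2385 0.0901] yaw 96.11 err [-0.44  0.3  -0.01] F [5.4 1.2 6.6] op 0.0337
[ 603   66   37  120 1726] ztop [0.0459] [385.1 538.6] [106.9  16.6] 22.3
[ 203  100   30   56 1303] ztop [0.0399] [426.1 128.6] [52.6 20.3] 6.1
[257 106  24  46 965] ztop [0.0399] [420.8 181. ] [43.9 19.8] 6.3
[310 111  20  35 652] ztop [0.0402] [414.5 232. ] [33.1 18.9] 5.8
[ 208  162   28   54 1173] ztop [0.0399] [488.6 134.4] [53.8 20.1] 6.4
[260 167  23  43 845] ztop [0.04] [482.6 187.1] [43.4 19.7] 6.1
[310 171  19  35 610] ztop [0.0402] [477.1 238.6] [33.9 19.3] 5.9
[630 192  10  19 132] ztop [0.0309] [455.3 585.1] [24.   9.9] 26.9
[  0 223  57  27 806] ztop [0.0389] [561.7 -90.9] [24.8 39.6] 26.3
[483 223  49  21 374] ztop [0.0469] [504.9 449.2] [ 5.5 40.2] 25.5
[  99  280   41   37 1213] ztop [0.0453] [628.2  22.9] [41.3 49.6] 87.8
[[[-0.055, -0.0075, -0.017], [0.0, 0.0, 0.0], 0.06], [[-0.1105, -0.015, -0.0345], [0.0, 0.0, 0.001], 0.06], [[-0.1655, -0.022, -0.0515], [0.0, 0.0, 0.001], 0.06], [[-0.2205, -0.0295, -0.0685], [0.0, 0.0, 0.001], 0.06], [[-0.276, -0.037, -0.0855], [0.0, 0.0, 0.001], 0.06]]
[[[-0.055, -0.0075, -0.0175], [0.0, 0.0, 0.001], 0.06], [[-0.11, -0.0145, -0.0345], [0.0, 0.0, 0.001], 0.06]]
end [ 0.4702 -0.1499  0.3001] rows 7
```

View pics/w11.png

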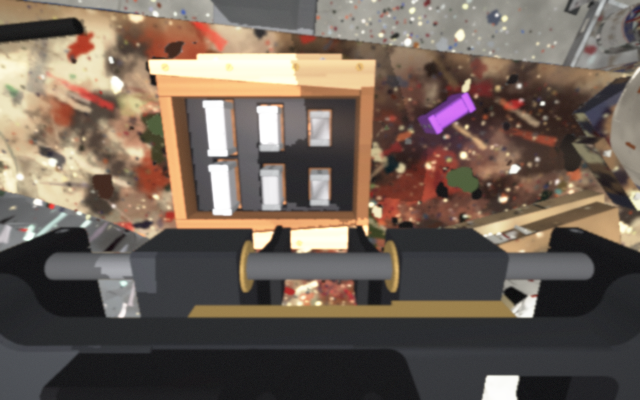

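jog_arm:
  targets:
    - [[-0.055,-0.0075,-0.013],[0,0,0],0.05]
    - [[-0.1105,-0.015,-0.026],[0,0,0.0],0.05]
    - [[-0.1655,-0.022,-0.04],[0,0,0.0],0.05]
    - [[-0.2205,-0.0295,-0.053],[0,0,0.0],0.05]
    - [[-0.276,-0.037,-0.066],[0,0,0],0.05]

```text
time_s: 16.08
tool_pos: [0.4699, -0.0417, 0.2372]
tcp_rot: [-0.0, 0.668, 0.744, 0.001]
force: [0.5, 0.6, 0.3]
opening: 0.576
```

jog_arm:
  targets:
    - [[-0.061,-0.005,-0.005],[0,0,0.18],0.05]
    - [[-0.122,-0.01,-0.005],[0,0,0.36],0.05]
    - [[-0.18,-0.01,-0.005],[0,0,0.54],0.05]
    - [[-0.2,-0.01,-0.005],[0,0,0.72],0.05]
    - [[-0.2,-0.01,-0.005],[0,0,0.9],0.05]

```text
time_s: 16.7
tool_pos: [0.4812, -0.2423, 0.2417]
tcp_rot: [0.001, 0.927, 0.375, -0.001]
force: [-0.4, 0.4, -0.8]
opening: 0.574
```

```bash
python3 - <<'E'
from h import *
print(get_obs()["qpos"].round(2))
im,d,m=shot("w12"); st()
E
```

```text
[-0.75  0.2   1.3   1.75 -0.2   1.34  1.36]
t 16.7 pos [ 0.4812 -0.2423  0.2417] cmd [ 0.4702 -0.1499  0.3001] yaw 44.07 err [-1.000e-02 -1.200e-01  5.193e+01] F [-0.4  0.4 -0.8] op 0.05
t 16.75 pos [ 0.4814 -0.2411  0.2415] cmd [ 0.4702 -0.1499  0.3001] yaw 43.65 err [ 1.000e-02 -8.000e-02  5.235e+01] F [-0.8  1.  -0. ] op 0.0499
```

View pics/w12.png

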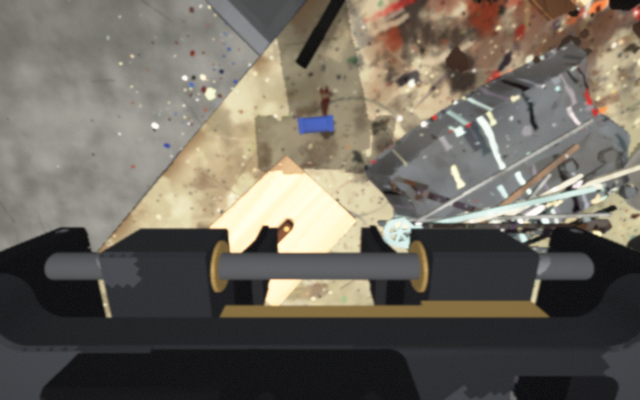

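```bash
python3 - <<'E'
from h import *
for n in("w2","w12"):
    im,d,m=load(n); P=cloud(d,m)
    hsv=cv2.cvtColor(im,cv2.COLOR_RGB2HSV)
    reg=(P[...,0]>.36)&(P[...,0]<.62)&(P[...,1]<-.2)&(P[...,1]>-.5)
    lid=reg&(P[...,2]>.004)&(P[...,2]<.013)&(hsv[...,0]>8)&(hsv[...,0]<28)&(hsv[...,2]>150)&(hsv[...,1]>50)
    k,l,s,c=cv2.connectedComponentsWithStats(lid.astype(np.uint8)); i=1+np.argmax(s[1:,4]); mk=(l==i).astype(np.uint8)
    cs,_=cv2.findContours(mk,cv2.RETR_EXTERNAL,cv2.CHAIN_APPROX_NONE); h=cv2.convexHull(max(cs,key=len))
    ap=cv2.approxPolyDP(h,8,True)[:,0]
    print(n,s[i],np.median(P[l==i,2]).round(4),[(a.tolist(),np.round(px2w("w",*a,z=.008,M=m)[:2],4).tolist()) for a in ap])
    rib=reg&(P[...,2]>.018)&(P[...,2]<.035)&(hsv[...,2]<150)
    k,l,s,c=cv2.connectedComponentsWithStats(rib.astype(np.uint8))
    for i in range(1,k):
        if s[i,4]>30:
            t=P[l==i]; print("rib",s[i],cv2.minAreaRect((t[:,:2]*1000).astype(np.float32)),np.median(t[:,2]))
im,d,m=load("w2"); save(ortho(im,m,.008,.37,.62,-.5,-.2,2000),"o2")
E
```

```text
w2 [  13  142  126   88 7704] 0.0092 [([13, 143], [0.422, -0.4484]), ([124, 148], [0.4314, -0.255]), ([138, 221], [0.5679, -0.2532]), ([38, 229], [0.5833, -0.4463])]
rib [ 56 185  36   8 218] ((500.16485595703125, -344.9281005859375), (11.846796035766602, 52.897003173828125), 0.3617077171802521) 0.02835669493820034
w12 [209 155 104  97 817] 0.0088 [([312, 180], [0.4819, -0.2557]), ([279, 251], [0.5214, -0.3687]), ([230, 251], [0.4685, -0.4199]), ([209, 227], [0.4219, -0.4117]), ([286, 155], [0.4322, -0.2552])]
rib [277 220  16  22 125] ((499.3872985839844, -334.14508056640625), (11.354612350463867, 30.272384643554688), 1.8737552165985107) 0.0281804382068081
```

View pics/o2.png

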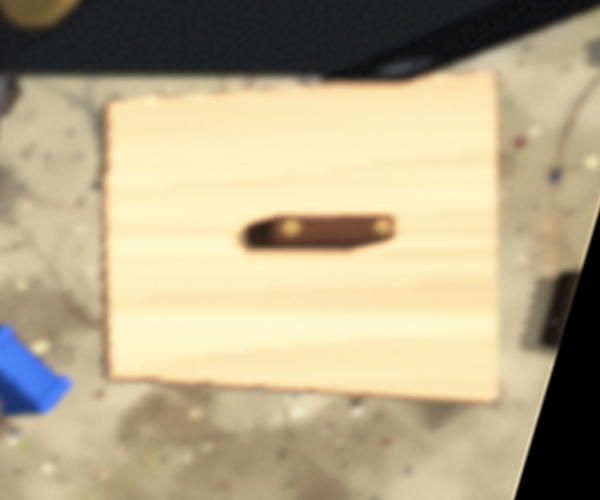

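```bash
python3 - <<'E'
from h import *
sync(44.5)
plan([((.5005,-.347,.12),0.6,.05,2)])
E
```

```text
[[[-0.012, 0.018, 0.0245], [0.0, 0.0, 0.153], 0.05], [[-0.0245, 0.0355, 0.0485], [0.0, 0.0, 0.306], 0.05], [[-0.0365, 0.0535, 0.073], [0.0, 0.0, 0.46], 0.05], [[-0.0485, 0.071, 0.097], [0.0, 0.0, 0.613], 0.05], [[-0.0605, 0.089, 0.1215], [0.0, 0.0, 0.766], 0.05]]
[[[0.0, 0.0, 0.0], [0.0, 0.0, 0.0], 0.05], [[0.0, 0.0, 0.0], [0.0, 0.0, 0.0], 0.05]]
end [ 0.5006 -0.3469  0.12  ] rows 7
```

jog_arm:
  targets:
    - [[-0.012,0.018,0.0245],[0,0,0.153],0.05]
    - [[-0.0245,0.0355,0.0485],[0,0,0.306],0.05]
    - [[-0.0365,0.0535,0.073],[0,0,0.46],0.05]
    - [[-0.0485,0.071,0.097],[0,0,0.613],0.05]
    - [[-0.0605,0.089,0.1215],[0,0,0.766],0.05]

```text
time_s: 17.38
tool_pos: [0.5018, -0.3458, 0.1192]
tcp_rot: [-0.0, 1.0, 0.006, 0.0]
force: [-0.5, 0.7, 0.0]
opening: 0.575
```

jog_arm:
  targets:
    - [[0,0,0],[0,0,0],0.05]
    - [[0,0,0],[0,0,0],0.05]

```text
time_s: 17.62
tool_pos: [0.5015, -0.3453, 0.1207]
tcp_rot: [-0.0, 1.0, 0.009, 0.0]
force: [-0.7, -0.6, 0.3]
opening: 0.572
```

```bash
python3 - <<'E'
from h import *
print(get_obs()["qpos"].round(2))
im,d,m=shot("w13"); st(); P=cloud(d,m)
hsv=cv2.cvtColor(im,cv2.COLOR_RGB2HSV)
reg=(P[...,0]>.36)&(P[...,0]<.62)&(P[...,1]<-.2)&(P[...,1]>-.5)
rib=reg&(P[...,2]>.022)&(P[...,2]<.035)
k,l,s,c=cv2.connectedComponentsWithStats(rib.astype(np.uint8))
for i in range(1,k):
    if s[i,4]>100:
        t=P[l==i]; print("rib",s[i],cv2.minAreaRect((t[:,:2]*1000).astype(np.float32)),np.median(t[:,2]))
lid=reg&(P[...,2]>.004)&(P[...,2]<.013)&(hsv[...,0]>8)&(hsv[...,0]<28)&(hsv[...,2]>150)&(hsv[...,1]>50)
k,l,s,c=cv2.connectedComponentsWithStats(lid.astype(np.uint8)); i=1+np.argmax(s[1:,4]); mk=(l==i).astype(np.uint8)
cs,_=cv2.findContours(mk,cv2.RETR_EXTERNAL,cv2.CHAIN_APPROX_NONE); h=cv2.convexHull(max(cs,key=len))
ap=cv2.approxPolyDP(h,6,True)[:,0]
print([(a.tolist(),np.round(px2w("w",*a,z=.008,M=m)[:2],4).tolist()) for a in ap])
E
```

```text
[-0.34  0.6   1.21  1.73 -0.6   1.23  1.03]
t 17.62 pos [ 0.5015 -0.3453  0.1207] cmd [ 0.5006 -0.3469  0.12  ] yaw 0.98 err [ 0.01  0.02 -0.37] F [-0.7 -0.6  0.3] op 0.0497
t 17.68 pos [ 0.5018 -0.3451  0.121 ] cmd [ 0.5006 -0.3469  0.12  ] yaw 0.97 err [ 0.01  0.07 -0.36] F [-0.5  0.8 -0.5] op 0.0496
rib [204  20  45  32 739] ((426.6966247558594, -204.07260131835938), (26.97576904296875, 20.336254119873047), 50.39942932128906) 0.03337272347882608
rib [310 172  15  63 906] ((501.2693176269531, -348.6310119628906), (13.206443786621094, 59.339664459228516), 0.5732309818267822) 0.028709860013860278
[([243, 99], [0.4325, -0.256]), ([392, 101], [0.5678, -0.2553]), ([392, 246], [0.5798, -0.3981]), ([241, 251], [0.4227, -0.4064])]
```

View pics/w13.png

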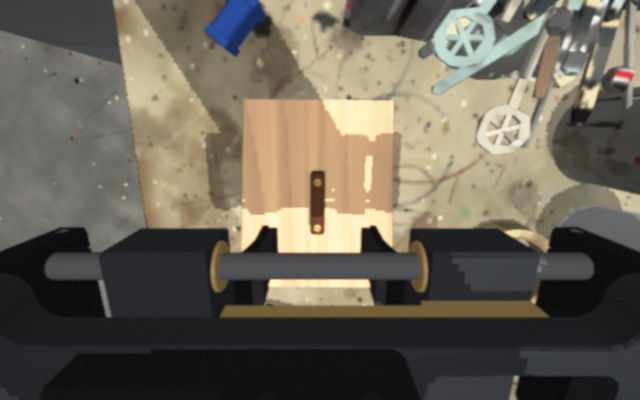

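jog_arm:
  targets:
    - [[0,0.0025,0.04],[0,0,0.005],0.05]
    - [[0,0.0025,0.08],[0,0,0.005],0.05]
    - [[0,0.0025,0.11],[0,0,0.005],0.05]
    - [[0,0.0025,0.11],[0,0,0.005],0.05]

```text
time_s: 18.18
tool_pos: [0.5023, -0.3474, 0.0105]
tcp_rot: [-0.0, 1.0, 0.006, 0.001]
force: [-0.3, -0.6, 0.2]
opening: 0.577
```

jog_arm:
  targets:
    - [[0,0,0],[0,0,0],0.0]
    - [[0,0,0],[0,0,0],0.0]
    - [[0,0,0],[0,0,0],0.0]
    - [[0,0,0],[0,0,0],0.0]

```text
time_s: 18.68
tool_pos: [0.5014, -0.3481, 0.0102]
tcp_rot: [-0.0, 1.0, 0.004, 0.0]
force: [0.5, -0.4, -0.5]
opening: 0.202
```

```bash
python3 - <<'E'
from h import *
st(); print(get_obs()["qpos"].round(2))
E
```

```text
t 18.68 pos [ 0.5014 -0.3481  0.0102] cmd [ 0.5006 -0.3469  0.12  ] yaw 0.48 err [0.   0.01 0.13] F [ 0.5 -0.4 -0.5] op 0.0176
[-0.25  0.72  1.07  1.81 -0.72  1.06  1.11]
```

jog_arm:
  targets:
    - [[0,0,0],[0,0,0],0.0]
    - [[0,0,0],[0,0,0],0.0]

```text
time_s: 18.92
tool_pos: [0.5013, -0.3481, 0.0102]
tcp_rot: [-0.0, 1.0, 0.004, -0.0]
force: [-0.4, 0.9, 2.8]
opening: 0.162
```

```bash
python3 - <<'E'
from h import *
z=np.load("top0.npz"); m=cams.camera_model("top"); m["world_from_camera"]=np.array(m["world_from_camera"]); P=cloud(z["d"],m)
for x0 in np.arange(.34,.70,.04):
    print(round(x0,2),[round(float(np.nanmax(np.r_[0,P[(P[...,0]>=x0)&(P[...,0]<x0+.04)&(P[...,1]>=y)&(P[...,1]<y+.08)&(z["d"]>0)][:,2]])),3) for y in np.arange(-.48,.32,.08)])
sync(.5); 
plan([((.5013,-.348,.12),.6,0.0,0,.045),((.4609,.0956,.12),6.15,0.0,0,.05)])
E
```

```text
0.34 [0.011, 0.01, 0.009, 0.012, 0.024, 0.025, 0.058, 0.059, 0.06, 0.06]
0.38 [0.011, 0.007, 0.009, 0.04, 0.009, 0.009, 0.051, 0.053, 0.05, 0.058]
0.42 [0.023, 0.017, 0.02, 0.041, 0.039, 0.04, 0.05, 0.05, 0.044, 0.063]
0.46 [0.021, 0.035, 0.016, 0.01, 0.042, 0.039, 0.009, 0.052, 0.046, 0.058]
0.5 [0.018, 0.034, 0.017, 0.036, 0.041, 0.008, 0.008, 0.059, 0.059, 0.062]
0.54 [0.017, 0.016, 0.019, 0.071, 0.056, 0.05, 0.045, 0.059, 0.055, 0.014]
0.58 [0.008, 0.012, 0.052, 0.079, 0.067, 0.054, 0.054, 0.028, 0.011, 0.009]
0.62 [0.036, 0.03, 0.061, 0.074, 0.073, 0.078, 0.079, 0.012, 0.014, 0.008]
0.66 [0.03, 0.034, 0.061, 0.071, 0.072, 0.072, 0.056, 0.014, 0.012, 0.011]
[[[0.0, 0.0, -0.0365], [0.0, 0.0, -0.001], 0.0], [[0.0, 0.0, -0.073], [0.0, 0.0, -0.001], 0.0], [[0.0, 0.0, -0.11], [0.0, 0.0, -0.002], 0.0], [[-0.004, -0.0495, -0.11], [0.0, 0.0, -0.013], 0.0], [[-0.008, -0.099, -0.11], [0.0, 0.0, -0.023], 0.0]]
[[[-0.003, -0.049, 0.0], [0.0, 0.0, -0.011], 0.0], [[-0.006, -0.0985, 0.0], [0.0, 0.0, -0.022], 0.0], [[-0.009, -0.148, 0.0], [0.0, 0.0, -0.033], 0.0], [[-0.012, -0.1975, 0.0], [0.0, 0.0, -0.043], 0.0], [[-0.0145, -0.247, 0.0], [0.0, 0.0, -0.054], 0.0]]
[[[-0.0005, -0.0495, 0.0], [0.0, 0.0, -0.011], 0.0], [[-0.0005, -0.099, 0.0], [0.0, 0.0, -0.022], 0.0]]
end [0.4611 0.0958 0.1202] rows 12
```

jog_arm:
  targets:
    - [[0,0,-0.0365],[0,0,0],0.0]
    - [[0,0,-0.073],[0,0,0],0.0]
    - [[0,0,-0.11],[0,0,-0.002],0.0]
    - [[-0.004,-0.0495,-0.11],[0,0,-0.013],0.0]
    - [[-0.008,-0.099,-0.11],[0,0,-0.023],0.0]

```text
time_s: 19.55
tool_pos: [0.4921, -0.2487, 0.1201]
tcp_rot: [0.0, 1.0, 0.015, 0.0]
force: [1.7, 1.1, -1.3]
opening: 0.154
```

jog_arm:
  targets:
    - [[-0.003,-0.049,0],[0,0,-0.011],0.0]
    - [[-0.006,-0.0985,0],[0,0,-0.022],0.0]
    - [[-0.009,-0.148,0],[0,0,-0.033],0.0]
    - [[-0.012,-0.1975,0],[0,0,-0.043],0.0]
    - [[-0.0145,-0.247,0],[0,0,-0.054],0.0]

```text
time_s: 20.18
tool_pos: [0.4698, -0.0012, 0.1198]
tcp_rot: [-0.0, 0.999, 0.043, -0.0]
force: [0.7, 0.6, -1.3]
opening: 0.157
```

jog_arm:
  targets:
    - [[-0.0005,-0.0495,0],[0,0,-0.011],0.0]
    - [[-0.0005,-0.099,0],[0,0,-0.022],0.0]
    - [[-0.0005,-0.099,0],[0,0,-0.022],0.0]
    - [[-0.0005,-0.099,0],[0,0,-0.022],0.0]

```text
time_s: 20.68
tool_pos: [0.4613, 0.0952, 0.1199]
tcp_rot: [0.0, 0.999, 0.053, -0.0]
force: [-0.3, -0.6, -2.4]
opening: 0.158
```

```bash
cat > lid.py <<'E'
from h import *
import sys
def lidpose(n):
    im,d,m=shot(n); st(); print(get_obs()["qpos"].round(2)); P=cloud(d,m)
    o=get_obs()["tool_pos"]; zt=o[2]-.010+.008
    c=P.reshape(-1,3)
    near=(np.abs(P[...,2]-zt)<.006)&(np.abs(P[...,0]-o[0])<.12)&(P[...,1]>o[1]-.02)&(P[...,1]<o[1]+.13)
    k,l,s,cc=cv2.connectedComponentsWithStats(near.astype(np.uint8)); i=1+np.argmax(s[1:,4]); mk=(l==i).astype(np.uint8)
    cs,_=cv2.findContours(mk,cv2.RETR_EXTERNAL,cv2.CHAIN_APPROX_NONE); h=cv2.convexHull(max(cs,key=len))
    print("zt",zt,"med",np.median(P[l==i,2]))
    for a in cv2.approxPolyDP(h,6,True)[:,0]: print(a.tolist(),np.round(px2w("w",*a,z=zt,M=m)[:2],4).tolist())
    rib=(np.abs(P[...,2]-zt-.02)<.005)&(np.abs(P[...,0]-o[0])<.03)&(np.abs(P[...,1]-o[1])<.04)
    k,l,s,c=cv2.connectedComponentsWithStats(rib.astype(np.uint8))
    for i in range(1,k):
        if s[i,4]>50: print("rib",s[i],cv2.minAreaRect((P[l==i][:,:2]*1000).astype(np.float32)))
if __name__=="__main__": lidpose(sys.argv[1])
E
python3 lid.py w14
```

```text
t 20.68 pos [0.4613 0.0952 0.1199] cmd [0.4611 0.0958 0.1202] yaw 6.12 err [-0.02 -0.02  0.05] F [-0.3 -0.6 -2.4] op 0.0137
t 20.73 pos [0.4614 0.0946 0.1199] cmd [0.4611 0.0958 0.1202] yaw 6.05 err [-0.02 -0.02  0.12] F [ 0.6 -0.2 -2.7] op 0.0136
[-1.55  0.08  1.33  2.06 -0.09  1.07 -0.07]
zt 0.1178927598166235 med 0.11867753519220173
[445, 80] [0.5196, 0.1943]
[439, 227] [0.5345, 0.1118]
[352, 243] [0.4831, 0.0957]
[285, 243] [0.4418, 0.0912]
[198, 227] [0.3883, 0.0961]
[192, 80] [0.3853, 0.1798]
rib [ 289  202   60   50 1495] ((460.6037292480469, 109.84896850585938), (26.962862014770508, 27.784912109375), 50.953147888183594)
rib [307 280  24  23 534] ((464.76739501953125, 72.89380645751953), (13.43091106414795, 15.797059059143066), 5.4603071212768555)
```

View pics/w14.png

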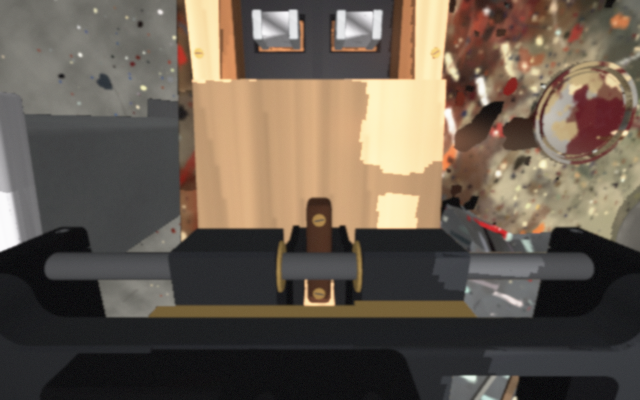

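jog_arm:
  targets:
    - [[0,0,0.03],[0,0,0],0.0]
    - [[0,0,0.055],[0,0,0],0.0]
    - [[0,0,0.0615],[0,0,0],0.0]
    - [[0,0,0.0615],[0,0,0],0.0]

```text
time_s: 21.22
tool_pos: [0.4617, 0.0946, 0.0589]
tcp_rot: [0.0, 0.999, 0.052, 0.0]
force: [-0.2, 0.0, -1.8]
opening: 0.159
```

```bash
python3 lid.py w15; python3 - <<'E'
from h import *
im,d,m=load("w15"); P=cloud(d,m)
z=P[...,2]; v=np.clip((z-.03)/.05*255,0,255).astype(np.uint8); v[d==0]=0
save(cv2.cvtColor(cv2.applyColorMap(v,cv2.COLORMAP_JET),cv2.COLOR_BGR2RGB),"w15z")
E
```

```text
t 21.23 pos [0.4617 0.0946 0.0589] cmd [0.4611 0.0958 0.1202] yaw 6.01 err [-0.04 -0.    0.16] F [-0.2  0.  -1.8] op 0.0138
t 21.27 pos [0.462  0.0951 0.0593] cmd [0.4611 0.0958 0.1202] yaw 6.05 err [-0.    0.04  0.12] F [ 0.2  0.3 -1.4] op 0.0133
[-1.36  0.27  1.21  2.11 -0.31  0.95  0.12]
zt 0.05729370493917768 med 0.05769674233444175
[192, 79] [0.3861, 0.1799]
[445, 80] [0.5201, 0.1936]
[439, 227] [0.5348, 0.1112]
[352, 243] [0.4835, 0.0952]
[285, 243] [0.4423, 0.0909]
[198, 227] [0.3889, 0.0959]
rib [ 289  202   60   50 1502] ((461.33770751953125, 109.18527221679688), (27.022401809692383, 27.83401870727539), 52.443214416503906)
rib [307 280  24  23 536] ((465.0284423828125, 72.55854034423828), (13.362903594970703, 15.928585052490234), 6.606659889221191)
```

View pics/w15.png

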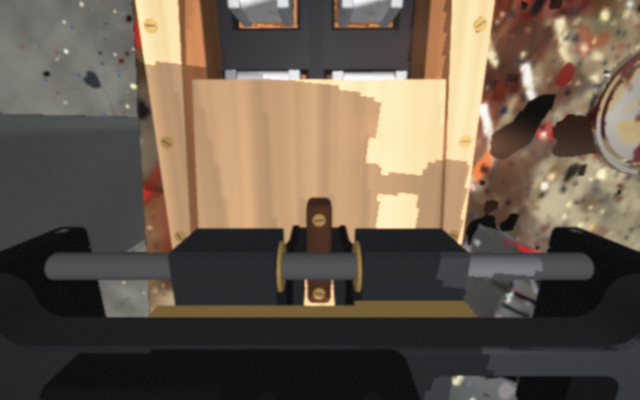

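```bash
python3 - <<'E'
from h import *
im,d,m=load("w15"); P=cloud(d,m)
th=np.radians(6.15); X=np.array([np.cos(th),np.sin(th)]);Y=np.array([-np.sin(th),np.cos(th)]); o=np.array([.4515,.1831])
q=P[...,:2]-o; cx=q@X*1000; cy=q@Y*1000
for r in (60,70,100,130,160,190,215):
    row=[]
    print(r,"cy",cy[r,200].round(0), " ".join(f"{int(round(cx[r,c]))}:{int(round(P[r,c,2]*1000))}" for c in list(range(150,212,3))), "|"," ".join(f"{int(round(cx[r,c]))}:{int(round(P[r,c,2]*1000))}" for c in list(range(430,490,3))))
E
```

```text
60 cy 15.0 -89:53 -87:53 -86:52 2:222 -82:53 -81:53 -80:52 -77:53 -76:53 -74:53 -73:52 -74:46 -72:46 -71:45 -69:45 -68:44 -66:45 -65:44 -63:45 -62:41 -62:36 | 65:45 66:45 68:45 70:45 72:44 73:46 75:45 73:53 75:53 76:53 78:53 80:53 81:53 83:53 84:53 86:53 88:53 89:53 91:53 120:2
70 cy 10.0 -90:52 -88:53 -87:52 -85:52 -83:53 -81:53 -80:52 -78:52 -76:53 -75:52 -73:54 -74:46 -73:45 -72:44 -70:45 -68:45 -67:44 -65:45 -63:44 -62:43 -62:37 | 65:45 67:44 69:45 71:43 72:45 73:46 75:45 74:52 76:53 78:52 79:53 81:52 82:53 84:52 85:54 87:52 89:53 90:53 92:53 121:1
100 cy -7.0 -92:53 -90:53 -89:53 -88:51 -85:54 -84:52 -82:53 -80:52 -79:52 -77:53 -75:54 -77:46 -75:45 -74:44 -72:45 -64:59 -63:58 -62:57 -60:57 -59:57 -57:56 | 63:57 64:57 65:58 67:58 68:59 76:44 74:52 76:52 77:54 79:54 81:52 83:52 84:53 86:53 88:52 89:53 90:53 120:1 122:1 124:2
130 cy -23.0 -124:1 -122:1 -91:52 -89:54 -87:53 -85:54 -84:53 -83:52 -81:53 -79:53 -77:53 -75:53 -78:44 -75:45 -74:45 -67:58 -65:57 -63:59 -62:57 -60:57 -58:58 | 64:57 66:57 67:57 69:57 71:57 78:44 76:53 78:52 79:53 81:52 83:53 84:53 86:53 87:54 90:52 91:54 12
[... 168 characters left out ...]
-61:59 -60:57 | 65:59 67:58 69:58 71:58 78:45 79:47 78:53 80:52 81:53 83:54 85:54 87:53 89:52 90:53 93:52 122:1 124:1 126:1 128:2 130:3
190 cy -57.0 -131:1 -129:0 -126:1 -123:2 -122:1 -91:53 -89:53 -87:53 -85:54 -83:54 -82:53 -80:53 -79:52 -80:45 -78:45 -76:45 -69:57 -67:58 -66:57 -64:57 -62:57 | 67:58 69:57 70:60 73:57 80:45 78:53 80:53 81:53 84:53 85:53 87:53 89:54 90:54 121:0 122:2 125:1 128:1 130:1 132:1 135:0
215 cy -72.0 -136:-1 -132:1 -130:0 -127:2 -125:1 -123:0 -91:53 -89:53 -88:53 -86:53 -84:53 -82:53 -81:52 -81:46 -80:45 -78:45 -71:57 -69:58 -67:58 -65:58 -63:58 | 69:58 70:58 72:58 74:58 82:45 80:53 82:53 83:54 85:54 87:53 89:53 91:53 121:1 123:1 126:1 128:1 130:1 132:3 135:2 136:3
```

View pics/w15z.png

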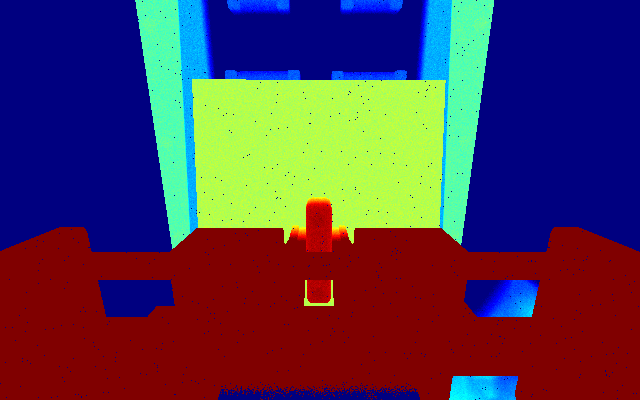

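jog_arm:
  targets:
    - [[-0.002,0,0.002],[0,0,0],0.0]
    - [[-0.002,0,0.004],[0,0,0],0.0]
    - [[-0.002,0,0.0045],[0,0,0],0.0]

```text
time_s: 21.65
tool_pos: [0.4594, 0.0959, 0.0542]
tcp_rot: [-0.0, 0.999, 0.054, 0.0]
force: [0.3, -0.0, -2.3]
opening: 0.158
```

jog_arm:
  targets:
    - [[0,0,0.001],[0,0,0],0.0]
    - [[0,0,0.001],[0,0,0],0.0]

```text
time_s: 21.9
tool_pos: [0.4601, 0.0959, 0.054]
tcp_rot: [-0.0, 0.999, 0.054, 0.0]
force: [-4.0, 0.2, 15.9]
opening: 0.156
```

```bash
cat > rel.py <<'E'
from h import *
import sys
n=sys.argv[1]; im,d,m=shot(n); st(); print(get_obs()["qpos"].round(2)); P=cloud(d,m)
th=np.radians(6.15); X=np.array([np.cos(th),np.sin(th)]);Y=np.array([-np.sin(th),np.cos(th)]); o=np.array([.4515,.1831])
q=P[...,:2]-o; cx=q@X*1000; cy=q@Y*1000
for r in (100,130,160,190,215,225):
    print(r,"cy",cy[r,220].round(0), " ".join(f"{cx[r,c]:.1f}:{int(round(P[r,c,2]*1000))}" for c in list(range(168,206,2))), "|"," ".join(f"{cx[r,c]:.1f}:{int(round(P[r,c,2]*1000))}" for c in list(range(432,474,2))))
E
python3 rel.py w16
```

```text
t 21.9 pos [0.4601 0.0959 0.054 ] cmd [0.4611 0.0958 0.1202] yaw 6.14 err [0.05 0.01 0.03] F [-4.   0.2 15.9] op 0.0136
t 21.95 pos [0.4601 0.0959 0.054 ] cmd [0.4611 0.0958 0.1202] yaw 6.14 err [0.05 0.02 0.04] F [-5.9  0.5 15.9] op 0.0139
[-1.36  0.28  1.2   2.12 -0.32  0.94  0.13]
100 cy -5.0 -81.7:52 -80.1:53 -79.0:53 -78.2:52 -77.4:52 -75.7:53 -75.1:52 -75.2:49 -76.3:44 -75.4:44 -73.5:46 -72.3:46 -71.2:46 -67.3:52 -66.5:52 -65.0:53 -63.8:53 -63.4:51 -62.0:52 | 61.3:54 62.4:54 64.1:52 64.6:54 66.1:52 66.8:54 68.3:52 72.8:44 73.3:46 74.8:45 75.6:46 75.3:49 74.4:53 75.4:54 76.3:54 77.6:54 78.5:54 79.5:54 80.6:54 82.1:53 82.8:54
130 cy -21.0 -83.3:53 -82.5:52 -81.1:53 -79.8:53 -79.1:52 -77.6:53 -76.8:53 -76.0:52 -78.0:45 -76.9:45 -75.8:45 -74.5:45 -73.1:46 -69.0:53 -67.4:54 -67.0:52 -65.3:54 -64.2:54 -63.0:54 | 63.5:52 64.3:53 65.7:52 66.4:53 67.7:53 68.7:53 73.0:46 74.1:46 75.3:46 76.5:46 78.1:45 75.3:53 76.5:53 77.9:52 78.8:53 79.9:53 80.8:53 0.2:217 83.0:53 0.2:217 85.0:54
160 cy -38.0 -86.1:52 -84.3:53 -82.7:54 -82.6:52 -81.1:53 -79.6:53 -79.1:52 -77.3:54 -76.3:53 -78.6:46 -77.7
[... 607 characters left out ...]
-71.0 -90.2:53 -88.8:53 -87.1:54 -86.4:53 -86.0:51 -84.0:53 -82.6:53 -82.4:51 -80.8:52 -79.0:53 -80.6:48 -80.5:45 -79.4:45 -78.1:45 -77.1:44 -72.3:52 -71.5:52 -69.8:53 -68.3:53 | 68.1:53 69.8:52 70.5:53 71.3:54 76.5:45 78.4:44 78.9:46 80.5:45 81.7:45 78.7:54 80.7:52 81.2:54 82.8:53 83.6:54 84.6:54 86.3:53 87.4:53 88.2:54 90.1:53 90.9:53 121.4:1
225 cy -77.0 -91.2:52 -89.5:53 -89.4:51 -87.2:53 -85.1:55 -85.0:53 -83.5:53 -82.6:53 -82.0:51 -79.9:53 -79.6:51 -81.4:45 -80.5:44 -79.1:44 -77.6:45 -72.9:53 -71.4:53 -70.2:53 -69.0:53 | 68.5:54 70.3:53 71.8:52 72.8:52 77.3:45 78.5:45 80.1:45 81.1:45 81.6:47 80.0:53 81.0:53 82.4:53 83.5:53 85.1:52 85.7:53 86.9:53 87.6:54 88.9:54 90.9:53 92.1:53 122.2:2
```

View pics/w16.png

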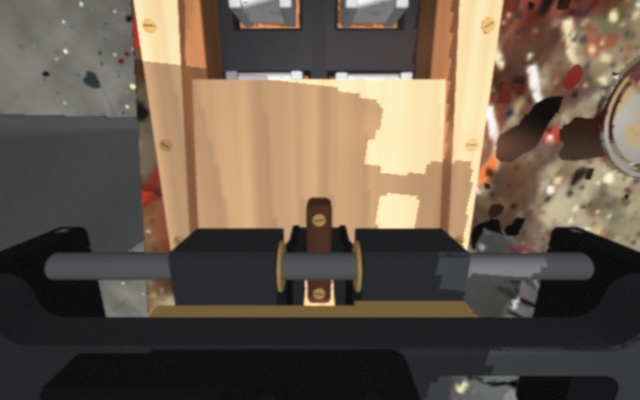

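jog_arm:
  targets:
    - [[0,0,-0.0007],[0,0,0],0.0]
    - [[0,-0.01,-0.0007],[0,0,0],0.0]
    - [[0,-0.02,-0.0007],[0,0,0],0.0]
    - [[0,-0.03,-0.0007],[0,0,0],0.0]
    - [[0,-0.03,-0.0007],[0,0,0],0.0]

```text
time_s: 22.58
tool_pos: [0.4566, 0.1275, 0.0541]
tcp_rot: [-0.0, 0.999, 0.054, 0.0]
force: [-0.2, 2.0, 5.5]
opening: 0.155
```

```bash
python3 rel.py w17
```

```text
t 22.57 pos [0.4566 0.1275 0.0541] cmd [0.4611 0.0958 0.1202] yaw 6.24 err [ 0.04  0.05 -0.07] F [-0.2  2.   5.5] op 0.0135
t 22.62 pos [0.4566 0.1274 0.0541] cmd [0.4611 0.0958 0.1202] yaw 6.23 err [ 0.05  0.05 -0.06] F [-0.1  1.2  5.2] op 0.0137
[-1.41  0.29  1.19  2.11 -0.33  0.95  0.07]
100 cy 26.0 -81.3:53 -80.6:52 -79.4:52 -78.1:53 -77.1:53 -75.8:53 -75.1:52 -74.0:52 -73.5:51 -72.7:51 -74.0:45 -72.7:45 -71.5:45 -66.9:54 -66.1:53 -65.1:53 -63.6:54 -63.0:53 -61.7:53 | 61.3:53 62.5:53 63.5:53 64.5:53 65.5:54 66.4:54 67.2:55 72.6:44 -0.1:217 73.5:48 72.2:53 73.6:52 74.3:53 75.5:53 76.2:54 78.1:52 78.8:53 79.6:54 80.9:53 82.3:52 83.0:53
130 cy 10.0 -83.2:53 -82.7:52 -81.4:53 -80.7:52 -78.7:54 -77.4:54 -76.4:54 -75.7:53 -74.6:53 -73.5:53 -75.9:45 -74.8:45 -73.8:44 -68.9:53 -67.8:53 -66.8:53 -65.8:53 -64.5:53 -63.6:53 | 62.8:54 64.1:53 65.2:53 66.8:52 67.7:53 68.4:53 72.8:46 74.2:45 75.5:45 72.8:54 74.4:52 75.3:53 76.8:52 77.8:52 78.2:54 79.1:54 80.8:53 81.6:54 82.7:54 84.8:52 85.6:52
160 cy -6.0 -86.0:52 -85.0:52 -83.0:54 -82.1:53 -81.1:53 -79.8:53 -79.5:52 -78.2:52 -76.8:52 -75.4:53
[... 614 characters left out ...]
-39.0 -90.0:53 -89.2:52 -87.7:53 -86.5:53 -85.4:53 -84.2:53 -83.2:52 -81.6:53 -80.2:54 -79.9:52 -77.9:53 -76.9:53 -79.8:44 -78.0:45 -77.2:44 -72.0:53 -70.8:53 -70.1:52 -68.3:54 | 68.6:52 69.2:54 70.7:53 71.8:53 77.2:44 78.2:44 79.1:45 76.6:53 78.0:53 79.2:53 80.1:53 81.3:53 82.2:54 83.8:53 84.6:54 85.8:54 87.4:53 88.0:54 89.5:54 91.2:53 121.0:2
225 cy -46.0 -91.0:53 -89.8:53 -88.3:53 -87.4:53 -86.4:52 -85.0:53 -84.2:52 -0.1:217 -81.5:53 -80.1:53 -78.8:53 -77.3:54 -78.5:49 -79.1:45 -78.0:44 -72.6:54 -71.8:53 -70.5:53 -69.2:53 | 69.2:52 70.1:53 71.5:53 72.4:53 77.7:44 78.6:45 80.2:44 77.0:54 78.8:53 79.3:54 80.1:55 82.1:53 83.3:53 84.3:54 86.1:53 87.3:53 88.3:53 89.2:54 90.5:54 92.0:53 122.4:2
```

View pics/w17.png

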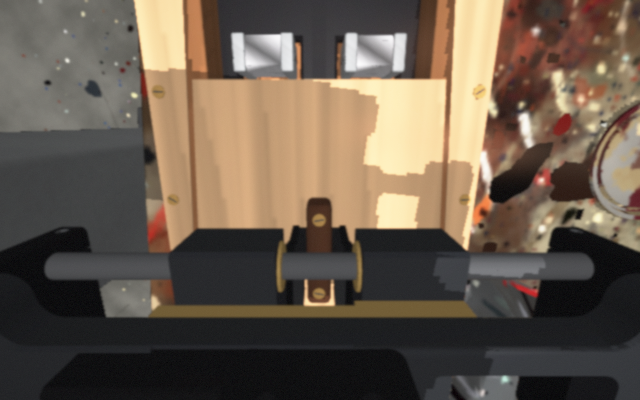

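jog_arm:
  targets:
    - [[-0.0003,-0.01,0],[0,0,0],0.0]
    - [[-0.0005,-0.02,0],[0,0,0],0.0]
    - [[-0.0005,-0.028,0],[0,0,0],0.0]
    - [[-0.0005,-0.034,0],[0,0,0],0.0]
    - [[-0.0005,-0.034,0],[0,0,0],0.0]

```text
time_s: 23.25
tool_pos: [0.4524, 0.1609, 0.0541]
tcp_rot: [-0.0, 0.999, 0.054, 0.0]
force: [0.7, 1.9, 5.2]
opening: 0.159
```

```bash
python3 rel.py w18
```

```text
t 23.25 pos [0.4524 0.1609 0.0541] cmd [0.4611 0.0958 0.1202] yaw 6.2 err [ 0.03  0.05 -0.03] F [0.7 1.9 5.2] op 0.0138
t 23.3 pos [0.4524 0.1609 0.0541] cmd [0.4611 0.0958 0.1202] yaw 6.2 err [ 0.04  0.05 -0.03] F [0.1 2.  5.2] op 0.0139
[-1.46  0.3   1.17  2.1  -0.35  0.95  0.01]
100 cy 60.0 -81.9:53 -80.9:53 -80.1:52 -78.7:53 -77.7:53 -76.1:54 -75.2:53 -74.4:53 -73.4:53 -71.8:54 -70.5:54 -70.0:53 -72.5:44 -67.8:53 -66.7:53 -65.2:54 -64.5:53 -63.4:53 -62.1:54 | 61.5:51 62.2:52 62.8:54 64.2:53 65.2:53 66.5:52 66.7:55 71.7:45 69.1:54 71.0:52 71.7:53 72.8:53 73.6:54 74.7:54 76.2:53 77.3:53 78.2:53 79.0:54 80.6:53 81.3:53 82.4:53
130 cy 44.0 -83.3:54 -82.6:53 -81.5:54 -81.0:52 -80.2:52 -78.5:53 -77.6:52 -76.5:52 -75.3:52 -74.2:52 -72.5:54 -71.8:53 -71.1:52 -69.8:52 -68.9:52 -67.5:53 -66.0:54 -65.3:52 -64.1:53 | 62.5:53 63.4:54 65.0:52 66.1:52 66.6:54 68.4:52 72.5:45 70.8:52 71.3:53 72.5:53 73.6:53 75.1:52 75.8:53 77.1:53 78.2:53 79.2:53 80.0:54 81.5:53 82.2:54 83.5:53 84.4:54
160 cy 27.0 -86.0:53 -84.6:54 -83.7:53 -83.2:52 -81.8:53 -80.5:53 -79.5:53 -78.2:53 -77.3:53 -75.6:54 -75.2:52 
[... 601 characters left out ...]
 -6.0 -90.9:53 -89.2:54 -88.5:53 -87.4:52 -85.8:53 -85.3:52 -83.8:52 -82.0:54 -81.5:52 -79.9:53 -78.7:53 -77.5:53 -76.2:53 -75.2:53 -74.6:51 -72.7:53 -71.4:53 -70.4:53 -69.3:52 | 67.5:53 69.1:52 70.0:53 71.3:53 76.0:45 75.1:50 74.8:53 75.5:54 77.4:53 78.6:53 79.2:54 80.7:53 82.0:53 83.3:53 84.2:54 85.4:54 87.3:52 88.1:53 89.8:52 89.8:54 91.2:54
225 cy -12.0 -91.2:53 -90.6:52 -89.6:52 -88.1:53 -86.9:53 -85.4:53 -84.3:53 -83.3:53 -81.7:53 -80.8:53 -79.2:53 -78.1:53 -77.0:53 -76.2:52 -74.3:54 -73.3:53 -72.1:53 -71.0:53 -69.9:53 | 68.4:53 69.8:52 70.6:53 71.9:53 76.5:46 74.7:52 76.0:52 76.7:53 78.6:52 79.3:53 80.4:53 81.4:54 82.8:53 83.9:53 85.4:53 86.3:53 87.4:54 89.0:53 90.6:52 90.9:54 122.0:1
```

View pics/w18.png

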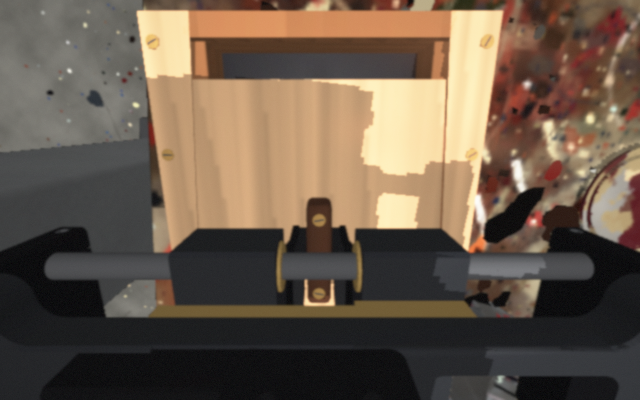

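jog_arm:
  targets:
    - [[0.001,0,0],[0,0,0],0.0]
    - [[0.001,-0.003,0],[0,0,0],0.0]
    - [[0.001,-0.006,0],[0,0,0],0.0]
    - [[0.001,-0.006,0],[0,0,0],0.0]

```text
time_s: 23.8
tool_pos: [0.4528, 0.1663, 0.0541]
tcp_rot: [-0.0, 0.999, 0.054, 0.0]
force: [0.2, -0.4, 6.0]
opening: 0.156
```

jog_arm:
  targets:
    - [[0,0,0],[0,0,0],0.035]
    - [[0,0,0],[0,0,0],0.035]
    - [[0,0,0],[0,0,0],0.035]
    - [[0,0,-0.03],[0,0,0],0.035]
    - [[0,0,-0.06],[0,0,0],0.035]

```text
time_s: 24.42
tool_pos: [0.4523, 0.1648, 0.1142]
tcp_rot: [0.001, 0.999, 0.053, -0.0]
force: [-0.6, 1.2, 0.3]
opening: 0.4
```

jog_arm:
  targets:
    - [[0,0.04,0],[0,0,0],0.0]
    - [[0,0.09,0],[0,0,0],0.0]
    - [[0,0.133,0],[0,0,0],0.0]
    - [[0,0.133,0],[0,0,0],0.0]
    - [[0,0.133,0],[0,0,0],0.0]

```text
time_s: 25.05
tool_pos: [0.4666, 0.0336, 0.1137]
tcp_rot: [-0.0, 0.999, 0.053, -0.0]
force: [1.3, 0.0, -0.5]
opening: 0.017
```

```bash
python3 rel.py w19
```

```text
t 25.05 pos [0.4666 0.0336 0.1137] cmd [0.4611 0.0958 0.1202] yaw 6.12 err [ 0.02 -0.01  0.05] F [ 1.3  0.  -0.5] op 0.0015
t 25.1 pos [0.4666 0.034  0.1137] cmd [0.4611 0.0958 0.1202] yaw 6.19 err [ 0.   -0.01 -0.02] F [-0.4  1.4  0.4] op 0.0007
[-1.42  0.08  1.33  2.07 -0.09  1.05  0.06]
100 cy -64.0 -348.9:-428 -135.0:1 -132.8:1 -131.8:0 -129.7:0 -127.5:1 -125.7:1 -123.7:1 -122.1:1 -120.6:0 -119.3:-1 -117.1:0 -114.8:1 -92.1:52 -90.2:53 -88.6:53 -87.0:54 -85.7:53 -84.1:54 | 84.1:52 85.6:52 86.6:53 88.3:53 89.8:53 91.4:52 114.5:0 116.3:0 117.8:1 119.2:2 121.7:0 123.1:1 125.4:0 127.0:1 128.8:1 131.0:0 132.2:1 134.0:1 135.8:1 137.8:1 139.0:2
130 cy -86.0 -352.3:-416 -138.5:1 -136.5:1 -134.4:1 -133.0:0 -131.0:1 -128.6:2 -127.3:1 -125.3:1 -123.8:0 -121.0:2 -120.0:0 -118.0:1 -116.5:0 -114.3:1 -91.3:52 -89.9:52 -88.3:52 -86.5:53 | 85.6:54 86.9:54 88.6:54 90.2:54 91.1:55 115.1:1 117.2:1 118.3:2 120.5:2 122.5:1 125.1:0 126.6:1 128.6:0 130.1:1 131.7:2 133.2:2 134.2:4 137.1:2 138.3:3 140.3:3 143.7:0
160 cy -108.0 -359.8:-412 -143.1:-1 -140.4:1 -138.3:1 -136.5:1 -134.6:1 -132.5:1 -130.8:1 -128
[... 712 characters left out ...]
2 -141.8:1 -140.0:0 -137.9:0 -136.1:0 -133.2:1 -132.0:0 -129.4:1 -127.9:0 -125.6:1 -123.1:2 -121.1:2 -119.7:0 -117.3:1 -115.4:1 | 109.0:14 109.6:17 111.0:18 112.1:20 113.4:21 114.6:23 115.3:25 116.2:27 117.5:29 119.0:29 120.2:31 121.5:32 122.1:34 123.5:35 125.0:35 126.0:37 126.8:38 127.7:40 129.2:40 129.2:43 131.5:42
225 cy -181.0 -653.7:-901 -644.3:-899 -148.8:1 -146.7:2 -145.1:1 -142.2:2 -141.5:0 -139.2:0 -137.5:0 -134.7:1 -132.2:2 -131.3:0 -128.7:1 -126.6:1 -124.6:1 -122.3:2 -120.4:1 -118.3:2 -116.5:1 | 108.0:19 108.8:21 110.0:23 111.6:24 112.5:26 113.0:29 114.2:30 115.0:32 116.2:34 117.0:36 117.8:38 118.7:39 120.5:39 121.5:41 122.6:42 123.6:43 124.8:44 127.0:43 128.7:44 130.1:44 132.4:43
```

View pics/w19.png

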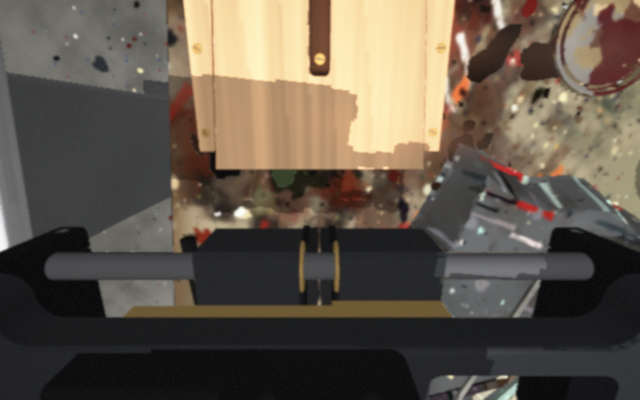

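```bash
cat > rear.py <<'E'
from h import *
def rear(n):
    im,d,m=load(n); P=cloud(d,m)
    th=np.radians(6.15); X=np.array([np.cos(th),np.sin(th)]);Y=np.array([-np.sin(th),np.cos(th)]); o=np.array([.4515,.1831])
    q=P[...,:2]-o; cx=q@X*1000; cy=q@Y*1000
    for lo,hi in ((-70,-50),(-20,20),(50,70)):
        k=(P[...,2]>.045)&(P[...,2]<.06)&(cx>lo)&(cx<hi)&(cy<-60)&(cy>-130)
        print("lid rear cy",lo,np.sort(cy[k])[:8].round(1), "z",np.median(P[k][:,2]).round(4))
    k=(P[...,2]>.045)&(P[...,2]<.06)&(np.abs(cx)>84)&(np.abs(cx)<91)&(cy<-60)&(cy>-130); print("case end cy",np.sort(cy[k])[:8].round(1))
    t=get_obs()["tool_pos"][:2]-o; print("tcp case",(t@X*1000).round(1),(t@Y*1000).round(1),get_obs()["tool_pos"][2])
if __name__=="__main__":
    import sys; rear(sys.argv[1])
E
python3 rear.py w19
```

```text
lid rear cy -70 [-114.8 -114.8 -114.8 -114.8 -114.8 -114.7 -114.7 -114.7] z 0.0529
lid rear cy -20 [-114.9 -114.8 -114.8 -114.8 -114.8 -114.8 -114.8 -114.8] z 0.0529
lid rear cy 50 [-114.9 -114.9 -114.9 -114.8 -114.8 -114.7 -114.7 -114.7] z 0.053
case end cy [-101.6 -101.5 -101.5 -101.5 -101.5 -101.4 -101.4 -101.4]
tcp case -1.0 -149.9 0.11368701063421638
```

jog_arm:
  targets:
    - [[0.001,0,0.035],[0,0,0],0.0]
    - [[0.001,0,0.0665],[0,0,0],0.0]
    - [[0.001,-0.01,0.0665],[0,0,0],0.0]
    - [[0.001,-0.02,0.0665],[0,0,0],0.0]
    - [[0.001,-0.02,0.0665],[0,0,0],0.0]

```text
time_s: 25.72
tool_pos: [0.4663, 0.0551, 0.0484]
tcp_rot: [-0.001, 0.998, 0.055, 0.001]
force: [-0.6, -0.1, -0.2]
opening: 0.008
```

jog_arm:
  targets:
    - [[0,-0.003,0],[0,0,0],0.0]
    - [[0,-0.006,0],[0,0,0],0.0]
    - [[0,-0.009,0],[0,0,0],0.0]

```text
time_s: 26.1
tool_pos: [0.4647, 0.0621, 0.0475]
tcp_rot: [-0.0, 0.999, 0.053, 0.0]
force: [-0.0, -0.3, 1.1]
opening: 0.006
```

```bash
python3 rel.py w20 | head -3; python3 rear.py w20
```

```text
t 26.1 pos [0.4647 0.0621 0.0475] cmd [0.4611 0.0958 0.1202] yaw 6.12 err [0.01 0.02 0.05] F [-0.  -0.3  1.1] op 0.0005
t 26.15 pos [0.4646 0.0624 0.0474] cmd [0.4611 0.0958 0.1202] yaw 6.13 err [0.01 0.01 0.04] F [ 0.6 -0.5 -0.2] op 0.0004
[-1.28  0.29  1.19  2.13 -0.34  0.93  0.21]
lid rear cy -70 [-110.6 -110.6 -110.4 -110.4 -110.4 -110.4 -110.3 -110.3] z 0.0529
lid rear cy -20 [-112.4 -112.4 -112.4 -112.4 -112.4 -112.4 -112.3 -112.3] z 0.053
lid rear cy 50 [-110.7 -110.6 -110.6 -110.6 -110.6 -110.5 -110.5 -110.4] z 0.053
case end cy [-101.5 -101.4 -101.4 -101.3 -101.3 -101.3 -101.2 -101.2]
tcp case 0.1 -121.4 0.04735217348027767
```

jog_arm:
  targets:
    - [[0,-0.002,0],[0,0,0],0.0]
    - [[0,-0.004,0],[0,0,0],0.0]
    - [[0,-0.005,0],[0,0,0],0.0]

```text
time_s: 26.52
tool_pos: [0.464, 0.0669, 0.0472]
tcp_rot: [0.0, 0.999, 0.053, -0.0]
force: [-0.2, -0.9, 0.7]
opening: 0.005
```

jog_arm:
  targets:
    - [[0,-0.0005,0],[0,0,0],0.0]
    - [[0,-0.0005,0],[0,0,0],0.0]

```text
time_s: 26.78
tool_pos: [0.464, 0.0674, 0.0472]
tcp_rot: [-0.0, 0.999, 0.053, -0.0]
force: [1.0, -0.5, -0.0]
opening: 0.007
```

jog_arm:
  targets:
    - [[0,-0.0005,0],[0,0,0],0.0]
    - [[0,-0.0005,0],[0,0,0],0.0]

```text
time_s: 27.02
tool_pos: [0.464, 0.0679, 0.0473]
tcp_rot: [0.0, 0.999, 0.053, 0.0]
force: [0.2, -1.3, -0.1]
opening: 0.002
```

jog_arm:
  targets:
    - [[0,-0.0005,0],[0,0,0],0.0]
    - [[0,-0.0005,0],[0,0,0],0.0]

```text
time_s: 27.28
tool_pos: [0.464, 0.0681, 0.0473]
tcp_rot: [0.0, 0.999, 0.053, 0.0]
force: [0.3, -2.4, -0.1]
opening: 0.006
```

```bash
python3 rel.py w21 | head -3; python3 rear.py w21
```

```text
t 27.27 pos [0.464  0.0681 0.0473] cmd [0.4611 0.0958 0.1202] yaw 6.12 err [-0.02  0.    0.06] F [ 0.3 -2.4 -0.1] op 0.0005
t 27.32 pos [0.464  0.0681 0.0473] cmd [0.4611 0.0958 0.1202] yaw 6.12 err [-0.02  0.    0.06] F [ 0.8 -2.6  0.4] op 0.0005
[-1.29  0.29  1.19  2.13 -0.34  0.93  0.2 ]
lid rear cy -70 [-104.5 -104.5 -104.4 -104.4 -104.4 -104.4 -104.3 -104.3] z 0.0529
lid rear cy -20 [-106.5 -106.4 -106.4 -106.4 -106.3 -106.3 -106.3 -106.3] z 0.053
lid rear cy 50 [-104.6 -104.4 -104.4 -104.4 -104.3 -104.3 -104.2 -104.2] z 0.053
case end cy [-101.2 -101.2 -101.1 -101.1 -101.1 -101.  -101.  -101. ]
tcp case 0.1 -115.7 0.04728256746080779
```

View pics/w21.png

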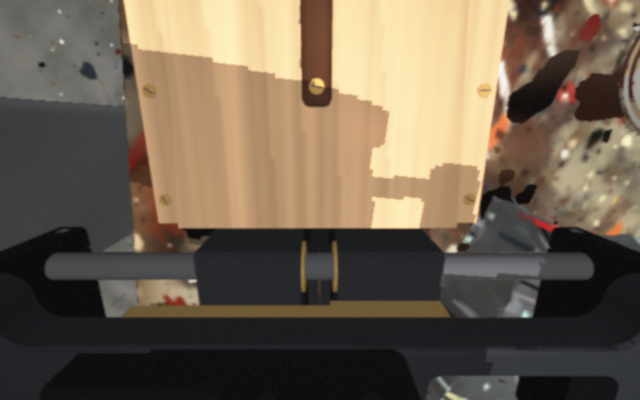

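jog_arm:
  targets:
    - [[0,-0.0008,0],[0,0,0],0.0]
    - [[0,-0.0008,0],[0,0,0],0.0]

```text
time_s: 27.58
tool_pos: [0.4639, 0.0683, 0.0473]
tcp_rot: [0.001, 0.999, 0.053, 0.0]
force: [1.7, -6.7, -0.2]
opening: 0.003
```

jog_arm:
  targets:
    - [[0,-0.0007,0],[0,0,0],0.0]
    - [[0,-0.0007,0],[0,0,0],0.0]

```text
time_s: 27.82
tool_pos: [0.4639, 0.0684, 0.0473]
tcp_rot: [0.001, 0.999, 0.053, 0.0]
force: [0.6, -7.2, -0.0]
opening: 0.006
```

jog_arm:
  targets:
    - [[0,-0.001,0],[0,0,0],0.0]
    - [[0,-0.001,0],[0,0,0],0.0]
    - [[0,-0.001,0],[0,0,0],0.0]

```text
time_s: 28.2
tool_pos: [0.4639, 0.0684, 0.0473]
tcp_rot: [0.001, 0.999, 0.053, 0.0]
force: [2.1, -11.7, 0.1]
opening: 0.005
```

jog_arm:
  targets:
    - [[0,0.01,0],[0,0,0],0.0]
    - [[0,0.035,0],[0,0,0],0.0]
    - [[0,0.04,-0.03],[0,0,0],0.0]
    - [[0,0.04,-0.09],[0,0,0],0.0]
    - [[0,0.04,-0.13],[0,0,0],0.0]

```text
time_s: 28.82
tool_pos: [0.4639, 0.0363, 0.1591]
tcp_rot: [-0.002, 0.998, 0.058, -0.005]
force: [-1.0, 2.6, 0.9]
opening: 0.003
```

jog_arm:
  targets:
    - [[0,0.01,-0.06],[0,0,0],0.0]
    - [[0,0.01,-0.12],[0,0,0],0.0]
    - [[0,0.01,-0.12],[0,0,0],0.0]

```text
time_s: 29.2
tool_pos: [0.468, 0.0269, 0.2821]
tcp_rot: [-0.005, 0.998, 0.059, -0.002]
force: [-0.1, -0.4, -1.2]
opening: 0.004
```

```bash
python3 rel.py w22 | head -3; python3 rear.py w22; python3 - <<'E'
from h import *
a=np.load("top0.npz")["im"]; b,_=cams.snapshot("top"); c,_=cams.snapshot("side")
z=lambda i:cv2.resize(i[165:265,190:480],None,fx=2.7,fy=2.7,interpolation=cv2.INTER_CUBIC)
save(np.vstack([z(a),z(b)]),"topcmp"); save(c,"side1")
E
```

```text
t 29.2 pos [0.468  0.0269 0.2821] cmd [0.4611 0.0958 0.1202] yaw 6.75 err [ 0.6  -0.18 -0.58] F [-0.1 -0.4 -1.2] op 0.0004
t 29.25 pos [0.4669 0.0266 0.2797] cmd [0.4611 0.0958 0.1202] yaw 6.75 err [ 0.51 -0.35 -0.58] F [-0.2  0.5 -1.1] op 0.0002
[-1.38 -0.28  1.06  1.83  0.24  1.46 -0.25]
lid rear cy -70 [-103.8 -103.8 -103.8 -103.8 -103.8 -103.8 -103.7 -103.7] z 0.0528
lid rear cy -20 [-104.4 -104.4 -104.4 -104.4 -104.4 -104.4 -104.4 -104.4] z 0.053
lid rear cy 50 [-103.8 -103.8 -103.8 -103.8 -103.7 -103.7 -103.7 -103.7] z 0.053
case end cy [-101.4 -101.4 -101.4 -101.4 -101.4 -101.3 -100.8 -100.8]
tcp case -1.4 -157.2 0.2797488612456742
```

View pics/w22.png

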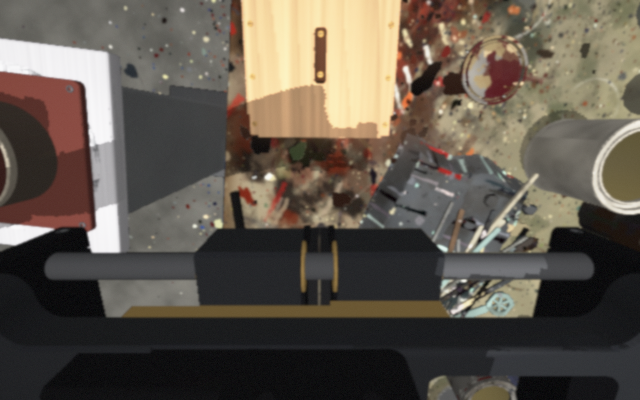

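View pics/topcmp.png

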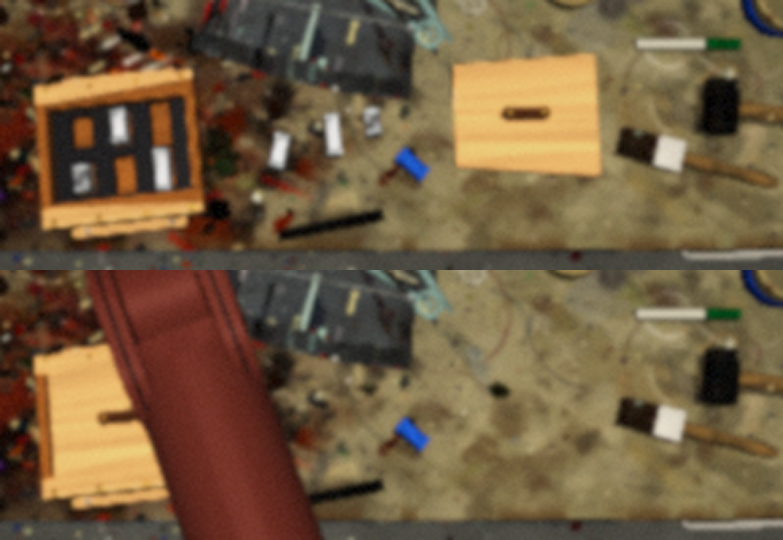

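View pics/side1.png

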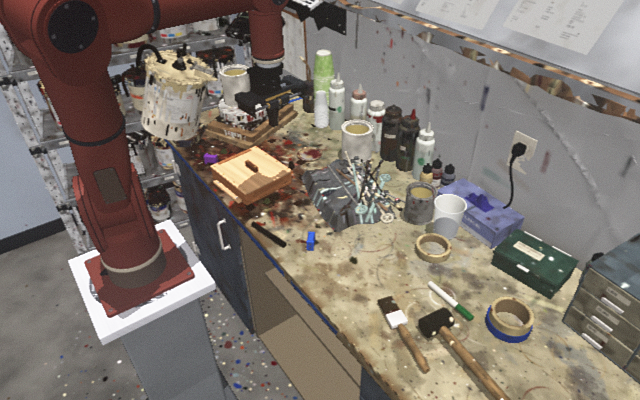

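jog_arm:
  targets:
    - [[0,0,0],[0,0,0],0.0]
    - [[0,0,0],[0,0,0],0.0]

```text
time_s: 29.6
tool_pos: [0.4657, 0.0263, 0.2775]
tcp_rot: [-0.002, 0.998, 0.059, -0.005]
force: [-0.2, -0.3, 0.0]
opening: 0.01
```

```bash
python3 -c "
from h import *
st(); print(order.finish_job())"
```

```text
t 29.6 pos [0.4657 0.0263 0.2775] cmd [0.4611 0.0958 0.1202] yaw 6.74 err [ 0.29 -0.59 -0.57] F [-0.2 -0.3  0. ] op 0.0008
the job is handed in; nothing more can be done
None
```

The job is done and handed in at 29.6 s. The three bars are back in their pockets, and the lid is wedged under the rails.

- **Bars:** Each loose bar went into the empty pocket for its length. In the last look before the lid went on, all six bar tops were 40 mm above the bench, which is full depth. The stored bars had not moved.
- **Lid:** I set it on the ledges about 80 mm short of home and slid it in by its grip. Then I pushed on the rear edge until it stopped firmly at about 12 N. Its rear edge measured about 3 mm proud of the case's open end (2.4 mm near the edges of the lid), against the 3 mm expected.
- **Other things:** In the pictures before and after, the brush looks unmoved. The arm hid the marker's left end in the last top picture, but the rest of it looks unmoved. I judged all of this by eye and did not measure it. I did not check the tin lid or the tape closely, though the arm never worked near them.
- **Disagreements:** The wrist camera and the arm's own position differed by about 1 mm, and I corrected for that when placing the bars and the lid. The 4 mm gap at the front end of the lid was not measured.

The arm stopped about 0.28 m above the bench, touching nothing. None of the force readings after each move exceeded about 16 N.

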